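# Ballast, prop and hold the training-cell display stand

### The arm

A 6-joint arm with a two-finger parallel gripper is mounted at the origin on the work surface. World frame = base frame: x ahead of the robot, y to its left, z up, the work surface at z = 0. Lengths are in mm, angles in rad, forces in N, time in s.
With the tool pointing down it reaches from about 300 to 750 mm from the base axis. Payload 8.5 kg.
Tool frame: the origin (TCP) lies midway between the tips of the shut fingers; the grasp point (between the pads) lies 19 mm behind it; y points along the fingers, z is the direction in which the jaws open and shut, and the axes are right-handed (so a half turn about y gives the same grasp; the last joint's range is limited). The gripper opens to 88 mm and grips with 3 to 60 N. Pads are 18 mm wide; open, the fingers measure 123 mm over their backs; the gripper's body (75 mm by 187 mm) begins 45 mm behind the grasp point.
Start: joints at [0.92, 0.381, 1.297, -0, 1.464, -0.215], TCP at [232.164, 498.578, 238.748] pointing down, gripper open.
Joint ranges: [-3.11, 3.11], [-0.89, 2.33], [0.22, 2.48], [-1.42, 4.56], [0.17, 2.85], [-2.88, 2.88]. Speed limits (rad/s): [2.39, 2.39, 3.14, 3.14, 3.14, 3.14].

### API

Orientations are given as a rotation vector (axis times angle).
In Python, from plant import sensors, read_camera, get_calibration, ticket, recognise, outline_of gives the robot as it stands.
- The arm moves only by the tool play_rows, never from a script. Its argument "rows" is a list of rows, each an object of numbers: "rx", "ry", "rz": the turn, a rotation vector about the tool's x, y, z in degrees; "tx", "ty", "tz": the shift along the tool's x, y, z in cm; "jaw": the finger opening in cm, from 0 to 8.81. In form: [{"rx": .., "ry": .., "rz": .., "tx": .., "ty": .., "tz": .., "jaw": ..}, ...]. A call has 1 to 5 rows; each row shifts and turns the commanded pose from where the row before left it, along the tool's axes as they then stand; what a row does not reach is not made up. A row lasts 1/8 s, in which the tool goes at most 62.5 mm and 10.7 degrees, less where a joint would pass 70% of its speed; a pose out of reach is approached as far as the arm can. A call is refused whole if a number of a shift passes 6.25 or a number of a turn 10.7, either way. A call with a gripper value outside its range is refused whole. The fingers move at their own pace and stop on an object; "newtons" is the grip in N (left out, the last holds). Time passes only in rows, so rows that do not move let the fingers close. It gives the time, the measured TCP pose, the force and the opening at its end, in the units of the state.
- sensors.sense(): the state, without advancing time (a new reading comes with each control period).
- read_camera(name): name is "scene" or "top" or "wrist"; returns (picture, depth): 480x640x3 uint8, blue, green, red; 480x640 float32, mm along the optical axis (not along the pixel's ray), 0 where there is no reading.
- get_calibration(name): a dict with "fx", "fy", "cx", "cy" (pixels), "extrinsics" (4x4, takes a point from world to camera coordinates); the wrist camera has in their place "tool_from_camera" (4x4, takes a point from camera to tool coordinates, whose origin is the TCP and whose axes are the tool frame's). Camera axes: x right, y up, looking along -z (the intrinsics and any distortion apply to the point x, -y, -z); pixel columns grow to the right and rows downward; lengths in mm; the calibration is good to about 2 mm. A picture is of the moment at which its call begins: read the wrist's pose just before it. get_calibration takes no time and is no camera call.
- ticket.hand_in(): hands the job in, once; it reports no verdict.
Trained networks look in the newest picture that a camera, given by its name, has taken for a name from the list of things; names that differ only in an ending like _2 or _b are one class to them, and where a whole thing is asked for, a point or a joint stands for the part that bears it (a point fixed in the world has none). Each returns a list of dicts, best first, with "p" (0 to 1); they miss things now and then, are a little off and sometimes report something else, mostly with a low value. They report only what shows in the picture. A call takes as long as a camera call. They do not tell look-alikes from the thing itself.
- recognise(name, camera): "rect" ([left, top, width, height] in pixels, round what is visible of it).
- outline_of(name, camera): "region" (480x640 bool, what is visible of it) and "rect" ([left, top, width, height] in pixels, round what is visible of it).
The state is a dict: "t": time; "qpos": joint angles; "joint_vel": joint speeds; "tau": joint torques, N m; "position": TCP position; "eef_rot": TCP orientation; "wrist_force": force on the tool from outside, world axes, zero at the start; "ft_torque": the same for the moment, N m; "opening": opening from 0.0 (shut) to 1.0 (fully open).
Only numpy, scipy, OpenCV 4.12 (cv2) and the standard library are available. Lean on these libraries where they do the work, as an engineer would, in place of code of your own. Each camera call takes 0.05 s, during which the arm holds its last target.

### The job

Set up the tipped-over display stand: thread the large weight disc and then the small one down the post on its foot plate, each fully home. Then flip the kickstand over and down until it stops, and only after that raise the display frame by its top bar until it is upright, and finish while still holding the bar so that the frame cannot tip forward again. Leave the emergency-stop box, the switch box and the screwdriver where they are.

Things in the scene. Friction and masses are not known exactly. Their poses are not given: they have to be found in the camera images.
- stand: The stand's fixed foot: a steel plate 12 mm thick, 210 mm along its x and 390 mm along its y, fixed to the table. Origin on the table surface, straight below the hinge hub of the display frame; z up, the plate reaches from x = -120 to +90 mm and from y = -240 to +150 mm. The frame's hinge axis runs along the stand's y axis, 40 mm above the table. The frame tips forward towards the stand's +x; the kickstand folds out towards -x.
- post_foot (a point): Foot of the upright steel weight post, on the post's axis at the plate's top face (12 mm above the table); axes as the stand's. At (0, -190) mm in the stand's x, y. The post is 15 mm in diameter and 58 mm tall, its top 8 mm tapering to 6 mm.
- large_center (a point): Centre (half-way up and in the hole) of the large dark steel weight disc: a flat ring 60 mm in outer diameter, hole 20 mm, 20 mm thick, about 0.4 kg, lying flat and loose on the table. Fully home on the post this point is 10 mm above the plate.
- small_center (a point): Centre (half-way up and in the hole) of the small dark steel weight disc: a flat ring 44 mm in outer diameter, hole 20 mm, 18 mm thick, about 0.17 kg, lying flat and loose on the table. Fully home on top of the large disc this point is 29 mm above the plate.
- frame (a joint): Lean of the display frame about its hinge, rad: 0 = upright, positive = tipped forward to the stand's +x. It starts resting on its stop at 0.45. It is front-heavy: let go anywhere from upright forward, it falls back to 0.45; raising it takes a pull of about 2 to 4 N at the top bar. With the kickstand down, the kickstand's foot meets the plate at 0 (within 0.02), which keeps it from going over backward; with the kickstand up nothing stops it until -0.5.
- top_bar (a point): Middle of the frame's top bar, a round steel rod 20 mm in diameter and 150 mm long, fixed across the top of the frame's two uprights; its clear middle part, between the uprights, is 110 mm long. The point is on the rod's axis, 220 mm from the hinge axis (260 mm above the table when upright); y along the rod, z away from the hinge. From its axis 60 mm are free down to the display unit, which is 190 mm wide (along y) and 115 mm tall, on the frame's +x side.
- kick (a joint): Angle of the kickstand about its pivot on the frame, rad: 0 = stowed, pointing up along the frame's upright; it grows as the leg swings back towards the stand's -x, over the top and down; 2.5 = fully down against its stop. Held only by its own weight (about 0.1 kg, light friction): with the frame at its start lean it falls back to 0 below about 0.45, and beyond that it falls by itself within about a second to 2.5 and stays there.
- kick_foot (a point): Middle of the kickstand's foot bar: a round rubber peg 14 mm in diameter whose free length of about 50 mm sticks out along the stand's +y from the end of the leg, 131.5 mm from the pivot axis. When stowed it is beside the top bar, the peg's middle 116 mm to the +y side of the frame's mid-plane, at nearly the bar's height.
- kick_pivot (a point): Point on the kickstand's pivot axis (parallel to the stand's y), in the plane in which kick_foot swings; it lies on the frame, 85 mm from the frame's hinge axis, 116 mm to the +y side. Axes as the frame's.
- estop: Bystander: yellow emergency-stop box 70 x 90 x 45 mm with a red mushroom button, 74 mm tall in all, loose on the table; origin under its centre.
- switchbox: Bystander: grey switch box 80 x 150 x 50 mm with small toggle switches, 75 mm tall in all, loose on the table; origin under its centre.
- driver: Bystander: screwdriver 170 mm long lying loose on the table; origin on the table below its middle.
Mind the look-alikes: they are no part of the job. What is shaped like the part that bears small_center but green or white is not meant.

How it is judged:
By the outcome, as a careful person would: the job done as asked, in the order asked, and still so for the second after the job is handed in, while the arm keeps its last pose, push and grip.
It also fails if it takes over 72 s, if anything falls off the work surface, if the arm or the gripper's body presses on something with over 40 N, if the wrist force passes 120 N, or if a joint passes its speed limit or range.

## Working session

There is one attempt and no reset: what is moved stays moved. The work goes in short steps, Python scripts to look and compute and a tool call to move; the robot and the scene stay as the last step left them, time stands still between calls to the robot, and variables do not carry over. Pictures are saved under pics/ and viewed, and the job is handed in when it is done.

Besides the shell and the picture viewer there is one more tool, called by a JSON object that holds its "name" and its "arguments", one argument or row to a line. play_rows: Moves the arm, as the interface text tells. Its arguments: {"type":"object","properties":{"rows":{"type":"array","items":{"type":"object","properties":{"rx":{"type":"number"},"ry":{"type":"number"},"rz":{"type":"number"},"tx":{"type":"number"},"ty":{"type":"number"},"tz":{"type":"number"},"jaw":{"type":"number"}}}},"newtons":{"type":"number"}},"required":["rows"]}

```bash
ls; mkdir -p pics; python3 - <<'E'
from plant import sensors, read_camera, get_calibration
import cv2,numpy as np
print(sensors.sense())
for n in("scene","top","wrist"):
    p,d=read_camera(n); cv2.imwrite(f"pics/{n}0.png",p); np.save(f"{n}0.npy",d)
    c=get_calibration(n); print(n,{k:np.round(v,3).tolist() if not isinstance(v,str) else v for k,v in c.items()})
E
```

```text
pics
{'t': 0.0, 'qpos': array([ 9.19695348e-01,  3.81154030e-01,  1.29825554e+00, -2.34435374e-05,
        1.46362686e+00, -2.15294272e-01]), 'joint_vel': array([ 0.00173663,  0.0017751 , -0.00171211, -0.00216704,  0.00095663,
       -0.00024166]), 'tau': array([ 9.60296093e-04, -4.37916541e+01, -2.24555737e+01,  7.13787577e-02,
        3.53119068e-02, -1.11504639e-04]), 'position': array([232.00082805, 498.3505382 , 238.16208142]), 'eef_rot': array([-1.54496376,  0.34231356, -0.34138864]), 'wrist_force': array([ 0.24370643, -0.44509489,  0.36408588]), 'ft_torque': array([-0.01901243, -0.04250511, -0.01517418]), 'opening': 1.0008149278012048}
scene {'fx': 503.539, 'fy': 503.539, 'cx': 321.422, 'cy': 240.754, 'extrinsics': [[0.442, 0.897, 0.01, -205.106], [-0.583, 0.279, 0.763, 229.549], [0.681, -0.344, 0.646, -1557.559], [0.0, 0.0, 0.0, 1.0]]}
top {'fx': 588.948, 'fy': 588.948, 'cx': 317.648, 'cy': 234.459, 'extrinsics': [[-0.026, -1.0, 0.004, -52.636], [0.989, -0.025, 0.146, -600.568], [-0.146, 0.008, 0.989, -1466.412], [0.0, 0.0, 0.0, 1.0]]}
wrist {'fx': 375.146, 'fy': 375.146, 'cx': 321.411, 'cy': 245.188, 'tool_from_camera': [[-0.0, -0.959, -0.283, -72.65], [-0.001, 0.283, -0.959, -145.685], [1.0, 0.0, -0.001, 0.676], [0.0, 0.0, 0.0, 1.0]]}
```

View pics/scene0.png

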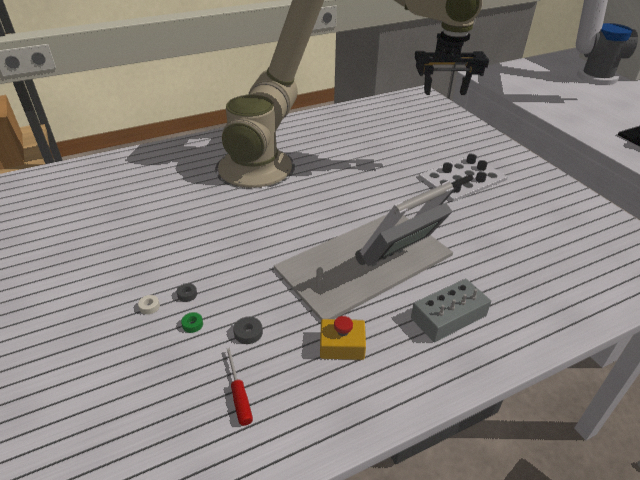

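View pics/top0.png

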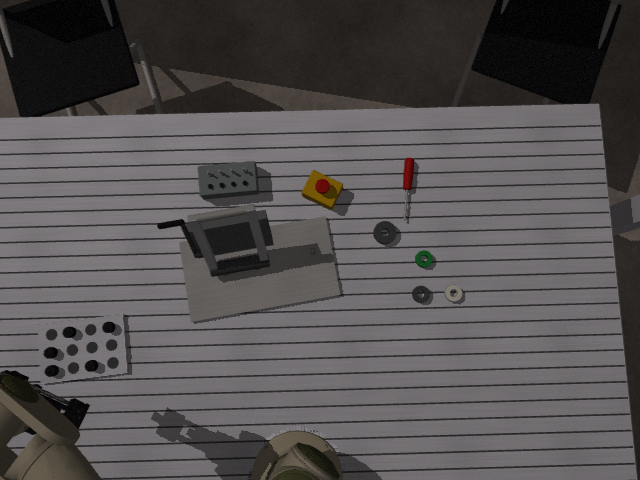

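View pics/wrist0.png

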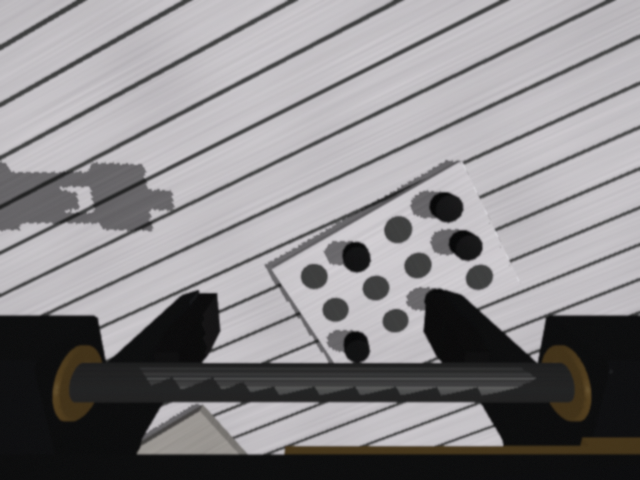

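The top view has the plate at (180-340, 215-320) and the post at about (313, 250). The large disc is at (385, 233), the small dark disc at (421, 294), and the kickstand peg at (170, 224). The green and white rings are decoys.

```bash
cat > h.py <<'E'
import numpy as np,cv2
from plant import sensors, read_camera, get_calibration, recognise, outline_of
from scipy.spatial.transform import Rotation as R
def cam2world(name,s=None):
    c=get_calibration(name)
    if name=="wrist":
        T=np.eye(4);T[:3,:3]=R.from_rotvec(s['eef_rot']).as_matrix();T[:3,3]=s['position']
        return T@np.array(c['tool_from_camera']),c
    return np.linalg.inv(np.array(c['extrinsics'])),c
def unproj(name,u,v,d,s=None):
    T,c=cam2world(name,s)
    u=np.asarray(u,float);v=np.asarray(v,float);d=np.asarray(d,float)
    p=np.stack([(u-c['cx'])/c['fx']*d,-(v-c['cy'])/c['fy']*d,-d,np.ones_like(d)],-1)
    return (p@T.T)[...,:3]
def cloud(name,d,s=None):
    v,u=np.mgrid[0:d.shape[0],0:d.shape[1]]
    return unproj(name,u,v,d,s)
def proj(name,P,s=None):
    T,c=cam2world(name,s); p=np.linalg.inv(T)@np.append(P,1)
    return p[0]/-p[2]*c['fx']+c['cx'], -p[1]/-p[2]*c['fy']+c['cy']
def ray_z(name,u,v,z,s=None):
    a=unproj(name,u,v,1.,s);o=cam2world(name,s)[0][:3,3]
    t=(z-o[2])/(a-o)[2]; return o+t*(a-o)
E
python3 - <<'E'
from h import *
for cam in("top","scene"):
    p,d=read_camera(cam); W=cloud(cam,d)
    for n in("stand","large_center","small_center","top_bar","kick_foot","estop","switchbox","driver"):
        for o in outline_of(n,cam)[:4]:
            m=o['region']&(d>0)
            P=W[m]
            if len(P): print(cam,n,round(o['p'],2),o['rect'],m.sum(),np.round(np.median(P,0)),np.round(P.min(0)),np.round(P.max(0)))
    tm=W[350:380,300:400] if cam=="top" else W[200:240,100:200]
    print(np.median(tm[...,2]),tm[...,2].std())
    cv2.imwrite(f"pics/{cam}z.png",cv2.resize(p[190:340,160:460] if cam=="top" else p[160:340,250:470],None,fx=2.6,fy=2.6,interpolation=cv2.INTER_CUBIC))
print(sensors.sense()['t'])
E
```

```text
top stand 0.69 [157.2, 203.5, 117.0, 76.5] 4426 [587. 149. 150.] [501.  48.  -5.] [650. 298. 253.]
top large_center 0.97 [372.8, 219.9, 22.9, 22.3] 416 [ 606. -242.   17.] [ 576. -276.   -8.] [ 639. -213.   29.]
top small_center 0.69 [415.1, 252.2, 19.4, 14.3] 185 [ 533. -342.   16.] [ 512. -361.   -5.] [ 553. -322.   25.]
top small_center 0.57 [445.1, 284.9, 13.1, 15.9] 199 [ 443. -410.   15.] [ 421. -432.   -5.] [ 464. -392.   24.]
top small_center 0.53 [411.2, 283.5, 17.5, 21.2] 240 [ 444. -330.   16.] [ 421. -356.   -8.] [ 466. -307.   26.]
top top_bar 0.9 [156.6, 203.5, 115.9, 75.6] 4511 [586. 148. 148.] [501.  47.  -1.] [666. 293. 253.]
top kick_foot 0.63 [156.2, 218.7, 42.6, 37.3] 351 [597. 239. 226.] [541. 226. -10.] [655. 351. 246.]
top estop 0.84 [301.2, 170.0, 42.5, 40.4] 957 [714. -82.  44.] [ 671. -132.    4.] [768. -30.  80.]
top estop 0.5 [154.6, 204.5, 119.7, 75.5] 4707 [587. 148. 148.] [499.  47. -10.] [689. 329. 253.]
top switchbox 0.81 [198.3, 161.2, 61.8, 39.3] 1966 [747. 161.  47.] [706.  86.  -5.] [811. 245.  81.]
top driver 0.59 [402.2, 157.7, 10.3, 64.5] 343 [
[... 518 characters left out ...]
.   -3.] [ 563. -320.   23.]
scene top_bar 0.62 [354.2, 175.9, 119.3, 89.4] 3685 [617. 127. 172.] [336.  44.  -2.] [650. 545. 251.]
scene kick_foot 0.54 [444.6, 175.8, 26.9, 26.4] 112 [611. 258. 240.] [591. 232. 178.] [619. 288. 245.]
scene estop 0.81 [317.0, 314.6, 47.2, 46.8] 1804 [739. -91.  45.] [ 651. -137.    1.] [776. -33.  79.]
scene switchbox 0.8 [413.6, 281.6, 81.4, 60.5] 3063 [772. 147.  50.] [680.  85.  -5.] [803. 284.  78.]
scene driver 0.92 [229.5, 363.8, 22.2, 61.4] 660 [ 770. -313.   23.] [ 680. -329.   -2.] [ 809. -293.   30.]
scene driver 0.73 [233.8, 314.3, 27.1, 27.1] 631 [ 617. -245.   20.] [ 580. -274.   -3.] [ 641. -213.   25.]
0.8370501704462754 64.34687422195364
1.05
```

View pics/topz.png

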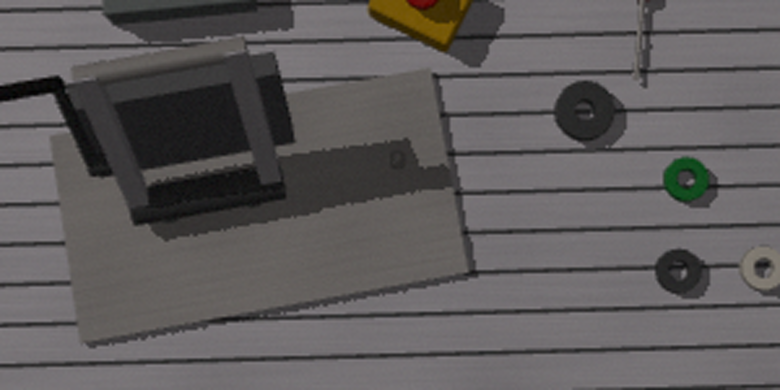

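View pics/scenez.png

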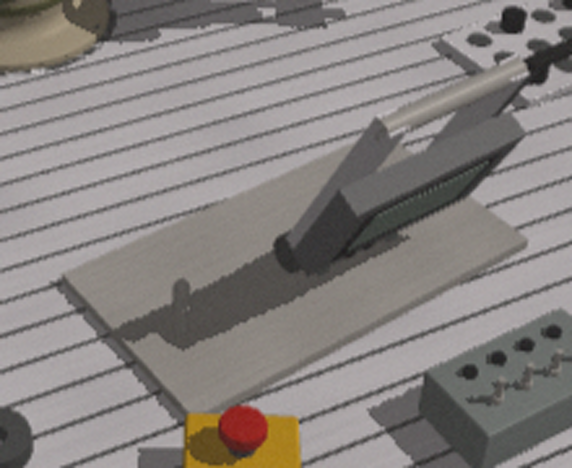

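```bash
python3 - <<'E'
from h import *
d=np.load("top0.npy");p=cv2.imread("pics/top0.png")
for cam in("top","scene"):
    d=np.load(cam+"0.npy");W=cloud(cam,d)
    x,y,z=W[...,0],W[...,1],W[...,2]
    zt=np.median(z[(abs(x-380)<60)&(abs(y+150)<80)]); print(cam,"table z",zt)
    m=(z-zt>6)&(z-zt<20)&(x>350)&(x<720)&(y>-160)&(y<320)
    n,l,st,_=cv2.connectedComponentsWithStats(m.astype(np.uint8))
    k=1+st[1:,4].argmax(); P=W[l==k]; 
    r=cv2.minAreaRect(P[:,:2].astype(np.float32)); print("plate",r,np.median(P[:,2]),np.round(cv2.boxPoints(r)).tolist())
    for nm,c,rad in(("large",(610,-243),42),("small",(446,-330),33),("post",None,0)):
        if c is None: continue
        P=W[(np.hypot(x-c[0],y-c[1])<rad)&(z>10)]
        (cx,cy),rr=cv2.minEnclosingCircle(P[:,:2].astype(np.float32)); print(nm,P.mean(0).round(1),cx,cy,rr,np.percentile(P[:,2],90),len(P))
    m=(z>40)&(z<80)&(x>480)&(x<640)&(y>-130)&(y<-20)
    print("post",m.sum(),W[m].round(0).tolist()[:40])
    # bar: points z>225
    m=(z>215)&(z<270)&(x>500)&(x<720)&(y>-50)&(y<400)
    P=W[m]; print("high",len(P),P.min(0).round(),P.max(0).round())
    np.save(cam+"_hi.npy",P)
E
```

```text
top table z -0.9107593137468939
plate ((520.120849609375, 87.7726821899414), (213.27626037597656, 396.0696105957031), 9.356172561645508) 10.74258898760013 [[383.0, 266.0], [447.0, -125.0], [658.0, -90.0], [593.0, 301.0]]
large [ 604.9 -242.9   18.3] 605.451416015625 -243.112060546875 30.372591018676758 22.61619846886674 363
small [ 442.2 -329.5   16.6] 442.3254089355469 -329.5571594238281 22.28607940673828 20.702731108273202 184
post 31 [[563.0, -50.0, 58.0], [562.0, -52.0, 65.0], [562.0, -55.0, 65.0], [562.0, -58.0, 63.0], [560.0, -47.0, 61.0], [558.0, -50.0, 72.0], [559.0, -52.0, 70.0], [558.0, -55.0, 75.0], [559.0, -57.0, 65.0], [560.0, -60.0, 58.0], [557.0, -47.0, 61.0], [557.0, -50.0, 62.0], [556.0, -52.0, 68.0], [556.0, -55.0, 67.0], [557.0, -57.0, 64.0], [557.0, -60.0, 62.0], [554.0, -47.0, 68.0], [554.0, -50.0, 65.0], [554.0, -52.0, 68.0], [554.0, -55.0, 66.0], [554.0, -57.0, 69.0], [555.0, -60.0, 59.0], [553.0, -47.0, 52.0], [552.0, -50.0, 60.0], [552.0, -52.0, 64.0], [552.0, -55.0, 63.0], [552.0, -57.0, 58.0], [551.0, -50.0, 52.0], [550.0, -52.0, 58.0], [550.0, -55.0, 56.0]
[... 735 characters left out ...]
64.0, -54.0, 69.0], [563.0, -51.0, 67.0], [564.0, -49.0, 67.0], [561.0, -60.0, 65.0], [563.0, -58.0, 67.0], [564.0, -56.0, 66.0], [566.0, -55.0, 67.0], [566.0, -52.0, 66.0], [565.0, -49.0, 64.0], [561.0, -60.0, 62.0], [567.0, -60.0, 68.0], [566.0, -57.0, 66.0], [564.0, -54.0, 62.0], [567.0, -53.0, 65.0], [567.0, -50.0, 63.0], [556.0, -60.0, 55.0], [562.0, -60.0, 60.0], [568.0, -60.0, 65.0], [567.0, -57.0, 63.0], [568.0, -56.0, 63.0], [569.0, -54.0, 64.0], [566.0, -50.0, 59.0], [559.0, -61.0, 55.0], [562.0, -60.0, 57.0], [567.0, -60.0, 62.0], [567.0, -58.0, 60.0], [568.0, -56.0, 60.0], [567.0, -53.0, 58.0], [571.0, -52.0, 61.0], [561.0, -62.0, 53.0]]
high 893 [600.  71. 215.] [649. 291. 252.]
```

```bash
cat >> h.py <<'E'
O=np.array([529.3,134.7]); YAW=np.deg2rad(9.25)
def stand(x,y,z=0): 
    c,s=np.cos(YAW),np.sin(YAW); return np.array([O[0]+c*x-s*y,O[1]+s*x+c*y,z])
def tostand(P):
    c,s=np.cos(YAW),np.sin(YAW); d=np.asarray(P)[...,:2]-O
    return np.stack([c*d[...,0]+s*d[...,1],-s*d[...,0]+c*d[...,1],np.asarray(P)[...,2]],-1)
def tgtR(sgn=1,yaw=None):
    y=YAW if yaw is None else yaw
    z=sgn*np.array([np.cos(y),np.sin(y),0]); yy=np.array([0,0,-1.]); return np.stack([np.cross(yy,z),yy,z],1)
def plan(P,Rt=None,s=None):
    s=s or sensors.sense(); Rc=R.from_rotvec(s['eef_rot']).as_matrix()
    out={}
    if Rt is not None: out['rot_deg']=np.rad2deg(R.from_matrix(Rc.T@Rt).as_rotvec()).round(2)
    out['shift_cm_now']=(Rc.T@(np.asarray(P)-s['position'])/10).round(2)
    if Rt is not None: out['shift_cm_after']=(Rt.T@(np.asarray(P)-s['position'])/10).round(2)
    return out
E
python3 - <<'E'
from h import *
s=sensors.sense(); print(R.from_rotvec(s['eef_rot']).as_matrix().round(3))
L=[607.8,-244,120]
for g in(1,-1): print(g,plan(L,tgtR(g)))
E
```

```text
[[ 0.907 -0.     0.422]
 [-0.422 -0.     0.907]
 [-0.    -1.    -0.   ]]
1 {'rot_deg': array([ 0.  , 55.78,  0.  ]), 'shift_cm_now': array([ 65.4 ,  11.88, -51.46]), 'shift_cm_after': array([79.33, 11.88, 25.14])}
-1 {'rot_deg': array([   0.  , -124.22,   -0.  ]), 'shift_cm_now': array([ 65.4 ,  11.88, -51.46]), 'shift_cm_after': array([-79.33,  11.88, -25.14])}
```

{"name": "play_rows", "arguments": {
  "rows": [
    {"ry": 10,"tx": 5},
    {"ry": 10,"tx": 5},
    {"ry": 10,"tx": 5},
    {"ry": 10,"tx": 5},
    {"ry": 10,"tx": 5}
  ],
  "newtons": 25
}}

```text
validation failed for argument at $.ro...
```

```bash
python3 - <<'E'
from h import *
print(plan([607.8,-244,150],tgtR(1)))
E
```

```text
{'rot_deg': array([ 0.  , 55.78,  0.  ]), 'shift_cm_now': array([ 65.4 ,   8.88, -51.46]), 'shift_cm_after': array([79.33,  8.88, 25.14])}
```

{"name": "play_rows", "arguments": {
  "rows": [
    {"rx": 0,"ry": 10,"rz": 0,"tx": 5,"ty": 0,"tz": 0,"jaw": 8.8},
    {"rx": 0,"ry": 10,"rz": 0,"tx": 5,"ty": 0,"tz": 0,"jaw": 8.8},
    {"rx": 0,"ry": 10,"rz": 0,"tx": 5,"ty": 0,"tz": 0,"jaw": 8.8},
    {"rx": 0,"ry": 10,"rz": 0,"tx": 5,"ty": 0,"tz": 0,"jaw": 8.8},
    {"rx": 0,"ry": 10,"rz": 0,"tx": 5,"ty": 0,"tz": 0,"jaw": 8.8}
  ],
  "newtons": 25
}}

```text
t: 1.68
position: [404.7, 325.8, 238.6]
eef_rot: [-1.32, 1.018, -1.018]
wrist_force: [1.7, 0.9, -0.4]
opening: 0.999
```

```bash
python3 - <<'E'
from h import *
print(plan([607.8,-244,150],tgtR(1)))
E
```

```text
{'rot_deg': array([-0.  ,  5.44,  0.  ]), 'shift_cm_now': array([60.27,  8.86,  5.19]), 'shift_cm_after': array([59.51,  8.86, 10.88])}
```

{"name": "play_rows", "arguments": {
  "rows": [
    {"rx": 0,"ry": 5.44,"rz": 0,"tx": 6,"ty": 0,"tz": 0,"jaw": 8.8},
    {"rx": 0,"ry": 0,"rz": 0,"tx": 6,"ty": 0,"tz": 0,"jaw": 8.8},
    {"rx": 0,"ry": 0,"rz": 0,"tx": 6,"ty": 0,"tz": 0,"jaw": 8.8},
    {"rx": 0,"ry": 0,"rz": 0,"tx": 6,"ty": 0,"tz": 0,"jaw": 8.8},
    {"rx": 0,"ry": 0,"rz": 0,"tx": 6,"ty": 0,"tz": 0,"jaw": 8.8}
  ]
}}

```text
t: 2.3
position: [459.3, 30.7, 239.0]
eef_rot: [-1.283, 1.085, -1.085]
wrist_force: [0.4, 0.2, 0.2]
opening: 1.0
```

{"name": "play_rows", "arguments": {
  "rows": [
    {"rx": 0,"ry": 0,"rz": 0,"tx": 6,"ty": 0,"tz": 2,"jaw": 8.8},
    {"rx": 0,"ry": 0,"rz": 0,"tx": 6,"ty": 1,"tz": 2,"jaw": 8.8},
    {"rx": 0,"ry": 0,"rz": 0,"tx": 6,"ty": 2,"tz": 2,"jaw": 8.8},
    {"rx": 0,"ry": 0,"rz": 0,"tx": 6,"ty": 2,"tz": 2,"jaw": 8.8},
    {"rx": 0,"ry": 0,"rz": 0,"tx": 5,"ty": 2,"tz": 2,"jaw": 8.8}
  ]
}}

```text
t: 2.92
position: [602.4, -230.4, 170.7]
eef_rot: [-1.283, 1.085, -1.086]
wrist_force: [0.4, -0.4, 1.3]
opening: 1.0
```

```bash
python3 - <<'E'
from h import *
print(plan([607.8,-244,150],tgtR(1)))
s=sensors.sense()
p,d=read_camera("wrist");cv2.imwrite("pics/w1.png",p);W=cloud("wrist",d,s)
for o in outline_of("large_center","wrist")[:3]:
    P=W[o['region']&(d>0)];P=P[P[:,2]>12];print(o['p'],o['rect'],P.mean(0),cv2.minEnclosingCircle(P[:,:2].astype(np.float32)),np.percentile(P[:,2],[10,50,90]))
print([proj("wrist",q,s) for q in ([607.8,-244,20],s['position'])])
E
```

```text
{'rot_deg': array([-0.02,  0.3 ,  0.01]), 'shift_cm_now': array([1.43, 2.07, 0.31]), 'shift_cm_after': array([1.43, 2.07, 0.32])}
0.76 [292.5, 208.1, 72.6, 71.1] [ 609.55595517 -241.43207586   19.47584525] ((609.8728637695312, -242.76840209960938), 29.91318702697754) [18.54919748 19.64102877 20.56116306]
[(np.float64(324.2889288528254), np.float64(245.65935958462484)), (np.float64(319.88922291412473), np.float64(313.4870505844041))]
```

View pics/w1.png

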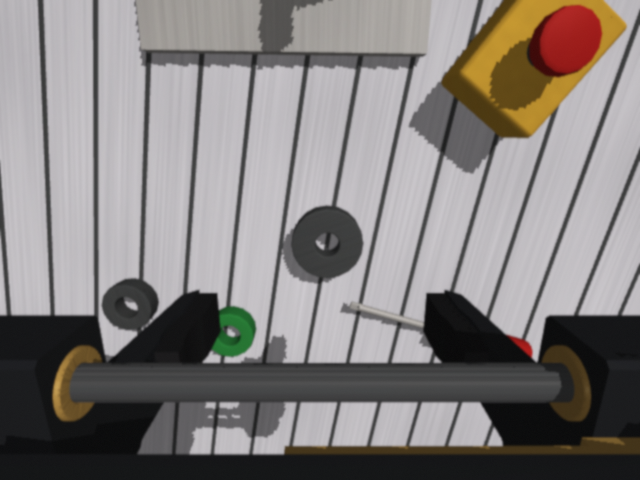

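{"name": "play_rows", "arguments": {
  "rows": [
    {"rx": 0,"ry": 0.3,"rz": 0,"tx": 1.35,"ty": 4,"tz": 0.45,"jaw": 8.8},
    {"rx": 0,"ry": 0,"rz": 0,"tx": 0,"ty": 4,"tz": 0,"jaw": 8.8},
    {"rx": 0,"ry": 0,"rz": 0,"tx": 0,"ty": 4,"tz": 0,"jaw": 8.8},
    {"rx": 0,"ry": 0,"rz": 0,"tx": 0,"ty": 2,"tz": 0,"jaw": 8.8},
    {"rx": 0,"ry": 0,"rz": 0,"tx": 0,"ty": 0,"tz": 0,"jaw": 8.8}
  ]
}}

```text
t: 3.65
position: [607.7, -239.9, 30.4]
eef_rot: [-1.282, 1.091, -1.086]
wrist_force: [0.2, 0.0, 1.4]
opening: 0.999
```

```bash
python3 - <<'E'
from h import *
s=sensors.sense()
p,d=read_camera("wrist");cv2.imwrite("pics/w2.png",p);W=cloud("wrist",d,s)
for o in outline_of("large_center","wrist")[:3]:
    P=W[o['region']&(d>0)];P=P[P[:,2]>12];print(o['p'],o['rect'],P.mean(0),cv2.minEnclosingCircle(P[:,:2].astype(np.float32)),np.percentile(P[:,2],[10,50,90]))
print(s['position'],plan([609,-243,5],tgtR(1)))
E
```

```text
0.81 [263.0, 238.1, 126.5, 124.4] [ 609.40198775 -240.45650034   19.36613578] ((609.8312377929688, -242.82017517089844), 30.10841941833496) [18.51200924 19.59143003 20.39367621]
[ 607.72893959 -239.87127984   30.42208737] {'rot_deg': array([-0.07,  0.06,  0.06]), 'shift_cm_now': array([ 0.24,  2.76, -0.02]), 'shift_cm_after': array([ 0.24,  2.76, -0.02])}
```

View pics/w2.png

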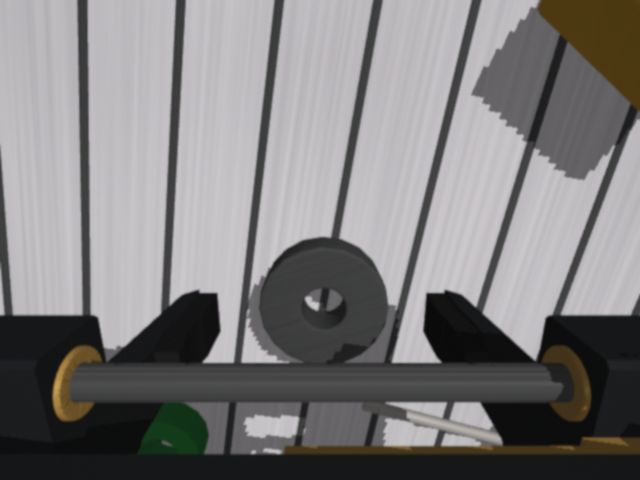

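{"name": "play_rows", "arguments": {
  "rows": [
    {"rx": 0,"ry": 0,"rz": 0,"tx": 0.25,"ty": 2.5,"tz": 0,"jaw": 8.8},
    {"rx": 0,"ry": 0,"rz": 0,"tx": 0,"ty": 0,"tz": 0,"jaw": 5.5},
    {"rx": 0,"ry": 0,"rz": 0,"tx": 0,"ty": 0,"tz": 0,"jaw": 5.5},
    {"rx": 0,"ry": 0,"rz": 0,"tx": 0,"ty": 0,"tz": 0,"jaw": 5.5},
    {"rx": 0,"ry": 0,"rz": 0,"tx": 0,"ty": 0,"tz": 0,"jaw": 5.5}
  ],
  "newtons": 35
}}

```text
t: 4.38
position: [609.2, -243.4, 7.5]
eef_rot: [-1.281, 1.087, -1.09]
wrist_force: [-0.3, 1.5, 5.6]
opening: 0.661
```

```bash
python3 - <<'E'
from h import *
s=sensors.sense();print(s['position'],s['wrist_force'],s['opening'])
E
```

```text
[ 609.23028137 -243.39212969    7.50307028] [-0.34462161  1.49263601  5.59293039] 0.6606152277097788
```

{"name": "play_rows", "arguments": {
  "rows": [
    {"rx": 0,"ry": 0,"rz": 0,"tx": 0,"ty": -2,"tz": 0,"jaw": 5.5},
    {"rx": 0,"ry": 0,"rz": 0,"tx": 0,"ty": -3,"tz": 0,"jaw": 5.5},
    {"rx": 0,"ry": 0,"rz": 0,"tx": 0,"ty": -4,"tz": 0,"jaw": 5.5},
    {"rx": 0,"ry": 0,"rz": 0,"tx": 0,"ty": -3,"tz": 0,"jaw": 5.5},
    {"rx": 0,"ry": 0,"rz": 0,"tx": 0,"ty": 0,"tz": 0,"jaw": 5.5}
  ]
}}

```text
t: 5.0
position: [609.3, -243.5, 128.0]
eef_rot: [-1.281, 1.086, -1.092]
wrist_force: [0.5, 0.2, -3.6]
opening: 0.659
```

```bash
python3 - <<'E'
from h import *
s=sensors.sense();print(s['position'],s['wrist_force'],s['opening'])
p,d=read_camera("wrist");cv2.imwrite("pics/w3.png",p);W=cloud("wrist",d,s)
Rc=R.from_rotvec(s['eef_rot']).as_matrix()
for o in outline_of("large_center","wrist")[:3]:
    P=(W[o['region']&(d>0)]-s['position'])@Rc;print(o['p'],o['rect'],P.mean(0),np.percentile(P[:,1],[10,50,90]),P.min(0),P.max(0))
    P=P[P[:,1]<2]; print(cv2.minEnclosingCircle(P[:,[0,2]].astype(np.float32)))
# post from current wrist view + stand estimate
print(plan([559.5,-53.5,s['position'][2]],tgtR(1)))
E
```

```text
[ 609.30601369 -243.52295208  128.01165744] [ 0.49863509  0.24517688 -3.64297494] 0.658590701350387
0.94 [249.7, 243.5, 147.5, 120.8] [ -7.40183495 -10.39886499   0.6376382 ] [-12.79993489 -11.95685454  -4.65878501] [-30.49303456 -76.0868144  -53.39742429] [ 96.42132415 129.28758445  58.86676311]
((-0.5700507164001465, 0.7141571044921875), 30.2299747467041)
{'rot_deg': array([ 0.11,  0.04, -0.09]), 'shift_cm_now': array([-19.47,  -0.29,  -1.74]), 'shift_cm_after': array([-19.47,  -0.33,  -1.76])}
```

View pics/w3.png

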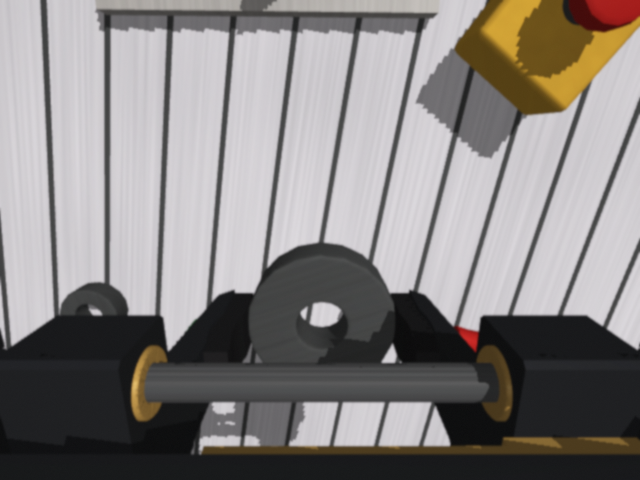

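{"name": "play_rows", "arguments": {
  "rows": [
    {"rx": 0,"ry": 0,"rz": 0,"tx": -4,"ty": 0,"tz": -0.5,"jaw": 5.5},
    {"rx": 0,"ry": 0,"rz": 0,"tx": -4.5,"ty": 0,"tz": -0.5,"jaw": 5.5},
    {"rx": 0,"ry": 0,"rz": 0,"tx": -4,"ty": 0,"tz": -0.5,"jaw": 5.5},
    {"rx": 0,"ry": 0,"rz": 0,"tx": -1.5,"ty": 0,"tz": -0.25,"jaw": 5.5},
    {"rx": 0,"ry": 0,"rz": 0,"tx": 0,"ty": 0,"tz": 0,"jaw": 5.5}
  ]
}}

```text
t: 5.72
position: [568.6, -107.5, 125.4]
eef_rot: [-1.283, 1.089, -1.087]
wrist_force: [0.4, -0.7, -3.4]
opening: 0.659
```

```bash
python3 - <<'E'
from h import *
s=sensors.sense();print(s['position'],s['wrist_force'],s['opening'])
p,d=read_camera("wrist");cv2.imwrite("pics/w4.png",p);W=cloud("wrist",d,s)
x,y,z=W[...,0],W[...,1],W[...,2]
m=(d>0)&(z>25)&(z<85)&(np.hypot(x-560,y+53)<25);P=W[m];print(m.sum())
for a,b in((25,40),(40,60),(60,66),(66,69),(69,85)):
    q=P[(P[:,2]>a)&(P[:,2]<b)]
    if len(q): print(a,len(q),q.mean(0).round(1),q.min(0).round(1),q.max(0).round(1))
print(np.median(z[(d>0)&(z>6)&(z<20)]), proj("wrist",[560,-53,70],s))
E
```

```text
[ 568.59648798 -107.5232882   125.42239122] [ 0.42418401 -0.72190488 -3.35159324] 0.6592109937796105
625
25 20 [559.6 -46.8  32.2] [554.4 -50.   25. ] [567.1 -45.5  39.8]
40 33 [560.5 -46.5  49.6] [554.7 -49.6  40.7] [566.4 -45.5  59.4]
60 292 [561.1 -52.2  63.7] [554.  -60.1  60.8] [568.4 -45.6  66. ]
66 160 [561.2 -52.5  67.4] [556.2 -57.8  66. ] [566.4 -47.9  69. ]
69 120 [561.1 -52.7  69.8] [557.9 -56.1  69. ] [564.7 -49.3  71.9]
11.769874838708972 (np.float64(321.025945970968), np.float64(170.64978927162264))
```

View pics/w4.png

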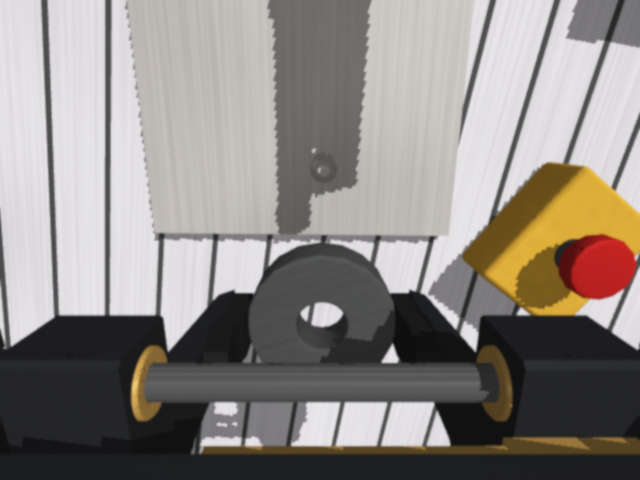

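{"name": "play_rows", "arguments": {
  "rows": [
    {"rx": 0,"ry": 0,"rz": 0,"tx": -2.5,"ty": 0,"tz": 0.08,"jaw": 5.5},
    {"rx": 0,"ry": 0,"rz": 0,"tx": -2.5,"ty": 0,"tz": 0,"jaw": 5.5},
    {"rx": 0,"ry": 0,"rz": 0,"tx": -0.48,"ty": 0,"tz": 0,"jaw": 5.5},
    {"rx": 0,"ry": 0,"rz": 0,"tx": 0,"ty": 0,"tz": 0,"jaw": 5.5},
    {"rx": 0,"ry": 0,"rz": 0,"tx": 0,"ty": 0,"tz": 0,"jaw": 5.5}
  ]
}}

```text
t: 6.4
position: [561.1, -54.8, 126.2]
eef_rot: [-1.281, 1.089, -1.09]
wrist_force: [-0.4, 0.4, -2.8]
opening: 0.659
```

```bash
python3 - <<'E'
from h import *
s=sensors.sense();print(s['position'],s['wrist_force'],plan([560.6,-53.3,85],tgtR(1)))
p,d=read_camera("wrist");cv2.imwrite("pics/w5.png",p)
E
```

```text
[561.14909442 -54.82666227 126.17858053] [-0.39506892  0.40528113 -2.7547846 ] {'rot_deg': array([-0.01, -0.02,  0.02]), 'shift_cm_now': array([-0.16,  4.12, -0.03]), 'shift_cm_after': array([-0.16,  4.12, -0.03])}
```

View pics/w5.png

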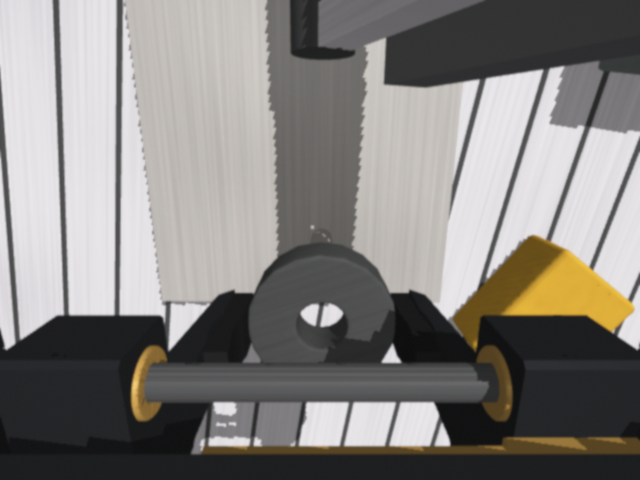

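{"name": "play_rows", "arguments": {
  "rows": [
    {"rx": 0,"ry": 0,"rz": 0,"tx": -0.15,"ty": 1.5,"tz": 0,"jaw": 5.5},
    {"rx": 0,"ry": 0,"rz": 0,"tx": 0,"ty": 1.5,"tz": 0,"jaw": 5.5},
    {"rx": 0,"ry": 0,"rz": 0,"tx": 0,"ty": 1,"tz": 0,"jaw": 5.5},
    {"rx": 0,"ry": 0,"rz": 0,"tx": 0,"ty": 0.2,"tz": 0,"jaw": 5.5},
    {"rx": 0,"ry": 0,"rz": 0,"tx": 0,"ty": 0,"tz": 0,"jaw": 5.5}
  ]
}}

```text
t: 7.08
position: [560.7, -52.2, 84.3]
eef_rot: [-1.282, 1.089, -1.089]
wrist_force: [-0.2, 0.6, -5.1]
opening: 0.657
```

```bash
python3 - <<'E'
from h import *
s=sensors.sense();print(s['position'],s['wrist_force'],plan([560.6,-53.3,20],tgtR(1)))
p,d=read_camera("wrist");cv2.imwrite("pics/w6.png",p[200:400,200:440])
E
```

```text
[560.71908149 -52.21770513  84.31019365] [-0.23460633  0.5916354  -5.09537885] {'rot_deg': array([-0.01,  0.04,  0.01]), 'shift_cm_now': array([ 0.1 ,  6.43, -0.03]), 'shift_cm_after': array([ 0.1 ,  6.43, -0.03])}
```

View pics/w6.png

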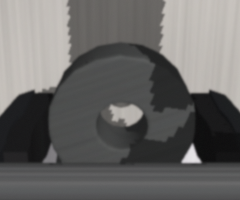

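{"name": "play_rows", "arguments": {
  "rows": [
    {"rx": 0,"ry": 0,"rz": 0,"tx": 0.1,"ty": 1,"tz": 0,"jaw": 5.5},
    {"rx": 0,"ry": 0,"rz": 0,"tx": 0,"ty": 1,"tz": 0,"jaw": 5.5},
    {"rx": 0,"ry": 0,"rz": 0,"tx": 0,"ty": 0.5,"tz": 0,"jaw": 5.5},
    {"rx": 0,"ry": 0,"rz": 0,"tx": 0,"ty": 0,"tz": 0,"jaw": 5.5}
  ]
}}

```text
t: 7.62
position: [560.5, -53.2, 58.8]
eef_rot: [-1.282, 1.09, -1.088]
wrist_force: [0.1, -0.3, -2.8]
opening: 0.66
```

```bash
python3 - <<'E'
from h import *
s=sensors.sense();print(s['position'],s['wrist_force'],s['ft_torque'],plan([560.6,-53.3,20],tgtR(1)))
p,d=read_camera("wrist");cv2.imwrite("pics/w7.png",p[200:400,200:440])
E
```

```text
[560.54782561 -53.15472205  58.79776411] [ 0.06137602 -0.2701217  -2.79106617] [-0.08347363  0.07744995  0.02678381] {'rot_deg': array([ 0.05,  0.04, -0.03]), 'shift_cm_now': array([0.02, 3.88, 0.01]), 'shift_cm_after': array([0.02, 3.88, 0.  ])}
```

View pics/w7.png

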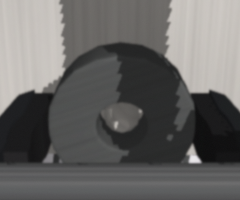

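{"name": "play_rows", "arguments": {
  "rows": [
    {"rx": 0,"ry": 0,"rz": 0,"tx": 0,"ty": 1.5,"tz": 0,"jaw": 5.5},
    {"rx": 0,"ry": 0,"rz": 0,"tx": 0,"ty": 1.5,"tz": 0,"jaw": 5.5},
    {"rx": 0,"ry": 0,"rz": 0,"tx": 0,"ty": 0.75,"tz": 0,"jaw": 5.5},
    {"rx": 0,"ry": 0,"rz": 0,"tx": 0,"ty": 0,"tz": 0,"jaw": 5.5}
  ]
}}

```text
t: 8.18
position: [560.4, -53.1, 21.0]
eef_rot: [-1.282, 1.09, -1.088]
wrist_force: [-0.5, -0.2, -3.5]
opening: 0.658
```

Another 1.5 mm down to make contact, then release.

{"name": "play_rows", "arguments": {
  "rows": [
    {"rx": 0,"ry": 0,"rz": 0,"tx": 0,"ty": 0.15,"tz": 0,"jaw": 5.5},
    {"rx": 0,"ry": 0,"rz": 0,"tx": 0,"ty": 0,"tz": 0,"jaw": 8.0},
    {"rx": 0,"ry": 0,"rz": 0,"tx": 0,"ty": 0,"tz": 0,"jaw": 8.0},
    {"rx": 0,"ry": 0,"rz": 0,"tx": 0,"ty": 0,"tz": 0,"jaw": 8.0}
  ]
}}

```text
t: 8.68
position: [561.0, -53.3, 20.7]
eef_rot: [-1.281, 1.088, -1.09]
wrist_force: [-0.3, 0.4, -0.5]
opening: 0.905
```

{"name": "play_rows", "arguments": {
  "rows": [
    {"rx": 0,"ry": 0,"rz": 0,"tx": 0,"ty": -3,"tz": 0,"jaw": 8.0},
    {"rx": 0,"ry": 0,"rz": 0,"tx": 0,"ty": -4,"tz": 0,"jaw": 8.0},
    {"rx": 0,"ry": 0,"rz": 0,"tx": 0,"ty": -4,"tz": 0,"jaw": 8.0},
    {"rx": 0,"ry": 0,"rz": 0,"tx": 4,"ty": 0,"tz": -2,"jaw": 8.0},
    {"rx": 0,"ry": 0,"rz": 0,"tx": 6,"ty": 0,"tz": -3,"jaw": 8.0}
  ]
}}

```text
t: 9.3
position: [528.9, -155.9, 131.1]
eef_rot: [-1.282, 1.085, -1.088]
wrist_force: [0.5, -0.6, 0.2]
opening: 0.904
```

```bash
python3 - <<'E'
from h import *
s=sensors.sense();print(s['position'],s['wrist_force'],plan([444.5,-330,100],tgtR(1)))
p,d=read_camera("wrist");cv2.imwrite("pics/w8.png",p);W=cloud("wrist",d,s)
x,y,z=W[...,0],W[...,1],W[...,2]
m=(d>0)&(z>20)&(z<45)&(np.hypot(x-561,y+53)<35)&(np.hypot(x-561,y+53)>12);P=W[m];print(m.sum(),np.percentile(P[:,2],[10,50,90]),P.mean(0))
E
```

```text
[ 528.93160325 -155.88826134  131.11212401] [ 0.52068533 -0.63366022  0.18933837] {'rot_deg': array([-0.09,  0.2 ,  0.06]), 'shift_cm_now': array([ 15.79,   3.11, -11.19]), 'shift_cm_after': array([ 15.83,   3.11, -11.13])}
6513 [30.71322112 31.72677703 32.67590782] [560.56125673 -52.59009974  31.63193442]
```

View pics/w8.png

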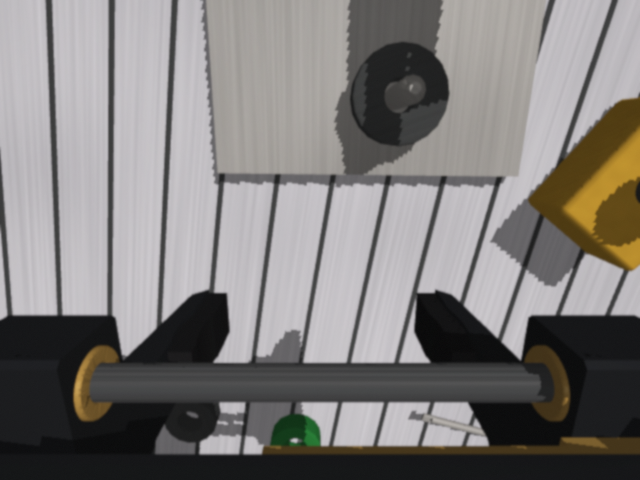

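The large disc is home at (400, 92), with its top at z = 31.7 against an expected 32. Next is the small dark disc.

{"name": "play_rows", "arguments": {
  "rows": [
    {"rx": 0,"ry": 0,"rz": 0,"tx": 4,"ty": 0,"tz": -3,"jaw": 6.5},
    {"rx": 0,"ry": 0,"rz": 0,"tx": 4,"ty": 0,"tz": -3,"jaw": 6.5},
    {"rx": 0,"ry": 0,"rz": 0,"tx": 4,"ty": 0,"tz": -3,"jaw": 6.5},
    {"rx": 0,"ry": 0,"rz": 0,"tx": 2.8,"ty": 1,"tz": -2,"jaw": 6.5},
    {"rx": 0,"ry": 0,"rz": 0,"tx": 0,"ty": 0,"tz": 0,"jaw": 6.5}
  ]
}}

```text
t: 9.98
position: [443.2, -320.9, 119.9]
eef_rot: [-1.28, 1.092, -1.091]
wrist_force: [0.3, 0.4, 0.2]
opening: 0.738
```

```bash
python3 - <<'E'
from h import *
s=sensors.sense();print(s['position'],s['wrist_force'],plan([444.5,-330,60],tgtR(1)))
p,d=read_camera("wrist");cv2.imwrite("pics/w9.png",p);W=cloud("wrist",d,s)
for o in outline_of("small_center","wrist")[:4]:
    P=W[o['region']&(d>0)];P=P[(P[:,2]>10)&(P[:,2]<30)];print(o['p'],o['rect'],P.mean(0),cv2.minEnclosingCircle(P[:,:2].astype(np.float32)),np.percentile(P[:,2],[10,50,90]),p[o['region']].mean(0))
E
```

```text
[ 443.1641323  -320.9407969   119.85262246] [0.25182977 0.37891692 0.16921197] {'rot_deg': array([ 0.03, -0.15, -0.03]), 'shift_cm_now': array([ 0.92,  5.98, -0.01]), 'shift_cm_after': array([ 0.92,  5.99, -0.01])}
0.92 [412.4, 256.9, 63.6, 62.6] [ 538.62983427 -335.60468469   16.8804632 ] ((537.3519287109375, -341.6822509765625), 22.019296646118164) [13.76621192 17.46528171 18.4146645 ] [48.63027523 99.46605505 38.66100917]
0.73 [294.0, 223.8, 62.9, 65.5] [ 446.15937138 -327.97799654   17.21646879] ((446.2983703613281, -328.9696350097656), 21.933225631713867) [16.02981903 17.55483027 18.40340382] [59.80895197 59.83915575 59.35334789]
0.65 [278.1, 326.4, 56.0, 34.9] [ 445.00568695 -401.67101396   16.69070992] ((446.4724426269531, -411.17352294921875), 21.435043334960938) [13.20676498 17.31960721 18.25591757] [126.58004019 135.1232418  139.01942398]
```

View pics/w9.png

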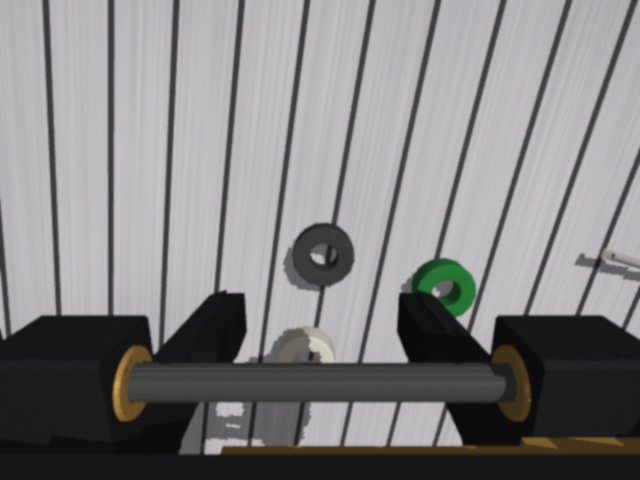

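{"name": "play_rows", "arguments": {
  "rows": [
    {"rx": 0,"ry": 0,"rz": 0,"tx": 0.87,"ty": 4,"tz": 0.14,"jaw": 6.5},
    {"rx": 0,"ry": 0,"rz": 0,"tx": 0,"ty": 4,"tz": 0,"jaw": 6.5},
    {"rx": 0,"ry": 0,"rz": 0,"tx": 0,"ty": 3,"tz": 0,"jaw": 6.5},
    {"rx": 0,"ry": 0,"rz": 0,"tx": 0,"ty": 0.2,"tz": 0,"jaw": 6.5},
    {"rx": 0,"ry": 0,"rz": 0,"tx": 0,"ty": 0,"tz": 0,"jaw": 6.5}
  ]
}}

```text
t: 10.7
position: [447.9, -327.5, 9.5]
eef_rot: [-1.282, 1.087, -1.089]
wrist_force: [0.1, -0.2, 0.0]
opening: 0.738
```

{"name": "play_rows", "arguments": {
  "rows": [
    {"rx": 0,"ry": 0,"rz": 0,"tx": 0,"ty": 0,"tz": 0,"jaw": 4},
    {"rx": 0,"ry": 0,"rz": 0,"tx": 0,"ty": 0,"tz": 0,"jaw": 4},
    {"rx": 0,"ry": 0,"rz": 0,"tx": 0,"ty": 0,"tz": 0,"jaw": 4},
    {"rx": 0,"ry": 0,"rz": 0,"tx": 0,"ty": 0,"tz": 0,"jaw": 4}
  ]
}}

```text
t: 11.2
position: [447.1, -328.0, 9.1]
eef_rot: [-1.282, 1.088, -1.09]
wrist_force: [-2.0, 0.6, 6.4]
opening: 0.485
```

{"name": "play_rows", "arguments": {
  "rows": [
    {"rx": 0,"ry": 0,"rz": 0,"tx": 0,"ty": -3,"tz": 0,"jaw": 4},
    {"rx": 0,"ry": 0,"rz": 0,"tx": 0,"ty": -4,"tz": 0,"jaw": 4},
    {"rx": 0,"ry": 0,"rz": 0,"tx": 0,"ty": -4,"tz": 0,"jaw": 4},
    {"rx": 0,"ry": 0,"rz": 0,"tx": 0,"ty": -1,"tz": 0,"jaw": 4},
    {"rx": 0,"ry": 0,"rz": 0,"tx": 0,"ty": 0,"tz": 0,"jaw": 4}
  ]
}}

```text
t: 11.82
position: [446.8, -327.6, 127.8]
eef_rot: [-1.281, 1.089, -1.089]
wrist_force: [0.2, 0.5, -1.8]
opening: 0.485
```

```bash
python3 - <<'E'
from h import *
s=sensors.sense();print(s['position'],s['wrist_force'],s['opening'])
p,d=read_camera("wrist");cv2.imwrite("pics/w10.png",p);W=cloud("wrist",d,s)
Rc=R.from_rotvec(s['eef_rot']).as_matrix()
for o in outline_of("small_center","wrist")[:3]:
    P=(W[o['region']&(d>0)]-s['position'])@Rc;print(o['p'],o['rect'],P.mean(0),np.percentile(P[:,1],[10,50,90]))
    P=P[(P[:,1]<5)&(P[:,1]>-20)]
    if len(P): print(cv2.minEnclosingCircle(P[:,[0,2]].astype(np.float32)))
print(plan([560.6,-53.3,s['position'][2]],tgtR(1)))
E
```

```text
[ 446.83257036 -327.56645161  127.77913216] [ 0.2189413   0.51979604 -1.80324548] 0.48486925477317955
0.87 [275.9, 312.1, 48.3, 51.3] [ 74.4453251  116.10489196 -13.86044713] [109.68424454 115.38380952 124.53223948]
0.81 [268.2, 260.8, 106.6, 103.8] [-1.56056096 -4.89796378  0.61693962] [-9.04340577 -8.09935298  1.71000126]
((1.1525838375091553, 0.7896441221237183), 22.3057804107666)
0.61 [408.3, 243.2, 60.9, 66.2] [ 26.6711419  112.43980937  85.7936275 ] [109.39863496 110.47398073 120.44829315]
{'rot_deg': array([ 0.08,  0.04, -0.14]), 'shift_cm_now': array([-25.2 ,  -0.07,  15.68]), 'shift_cm_after': array([-25.21,  -0.11,  15.66])}
```

View pics/w10.png

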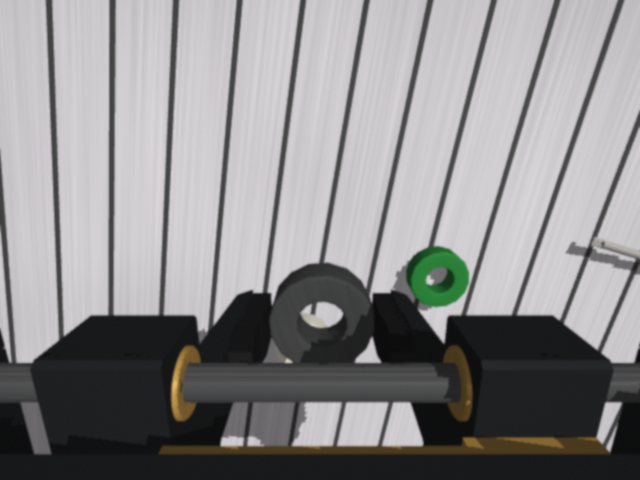

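{"name": "play_rows", "arguments": {
  "rows": [
    {"rx": 0,"ry": 0,"rz": 0,"tx": -4.5,"ty": 0,"tz": 3,"jaw": 4},
    {"rx": 0,"ry": 0,"rz": 0,"tx": -5,"ty": 0,"tz": 3,"jaw": 4},
    {"rx": 0,"ry": 0,"rz": 0,"tx": -5,"ty": 0,"tz": 3,"jaw": 4},
    {"rx": 0,"ry": 0,"rz": 0,"tx": -5,"ty": 0,"tz": 3,"jaw": 4},
    {"rx": 0,"ry": 0,"rz": 0,"tx": -4,"ty": 0,"tz": 2.6,"jaw": 4}
  ]
}}

```text
t: 12.55
position: [553.1, -70.0, 126.7]
eef_rot: [-1.283, 1.091, -1.086]
wrist_force: [-0.6, -0.5, -1.9]
opening: 0.488
```

{"name": "play_rows", "arguments": {
  "rows": [
    {"rx": 0,"ry": 0,"rz": 0,"tx": -1.9,"ty": 1.5,"tz": 1,"jaw": 4},
    {"rx": 0,"ry": 0,"rz": 0,"tx": 0,"ty": 1.5,"tz": 0,"jaw": 4},
    {"rx": 0,"ry": 0,"rz": 0,"tx": 0,"ty": 0,"tz": 0,"jaw": 4},
    {"rx": 0,"ry": 0,"rz": 0,"tx": 0,"ty": 0,"tz": 0,"jaw": 4}
  ]
}}

```text
t: 13.05
position: [559.9, -52.9, 98.3]
eef_rot: [-1.281, 1.09, -1.09]
wrist_force: [-0.7, 0.5, -2.1]
opening: 0.486
```

```bash
python3 - <<'E'
from h import *
s=sensors.sense();print(s['position'],s['wrist_force'],s['opening'])
print(plan([560.2,-51.6,41.5],tgtR(1)))
E
```

```text
[559.86536732 -52.92464634  98.28160864] [-0.69935516  0.52207158 -2.06713391] 0.4859437314692834
{'rot_deg': array([ 0.01, -0.04,  0.  ]), 'shift_cm_now': array([-0.13,  5.68,  0.06]), 'shift_cm_after': array([-0.13,  5.68,  0.05])}
```

{"name": "play_rows", "arguments": {
  "rows": [
    {"rx": 0,"ry": 0,"rz": 0,"tx": -0.1,"ty": 1.2,"tz": 0.05,"jaw": 4},
    {"rx": 0,"ry": 0,"rz": 0,"tx": 0,"ty": 1.2,"tz": 0,"jaw": 4},
    {"rx": 0,"ry": 0,"rz": 0,"tx": 0,"ty": 1,"tz": 0,"jaw": 4},
    {"rx": 0,"ry": 0,"rz": 0,"tx": 0,"ty": 0,"tz": 0,"jaw": 4}
  ]
}}

```text
t: 13.55
position: [559.9, -50.8, 63.3]
eef_rot: [-1.282, 1.091, -1.088]
wrist_force: [-0.1, -0.5, -2.0]
opening: 0.488
```

```bash
python3 - <<'E'
from h import *
s=sensors.sense();print(s['position'],s['wrist_force'],s['opening'])
print(plan([560.2,-51.6,41.5],tgtR(1)))
p,d=read_camera("wrist");cv2.imwrite("pics/w11.png",p)
E
```

```text
[559.87080761 -50.75763475  63.30716971] [-0.05561826 -0.46350912 -2.01465501] 0.48804940295388244
{'rot_deg': array([ 0.1 ,  0.04, -0.05]), 'shift_cm_now': array([0.09, 2.18, 0.02]), 'shift_cm_after': array([0.09, 2.18, 0.02])}
```

View pics/w11.png

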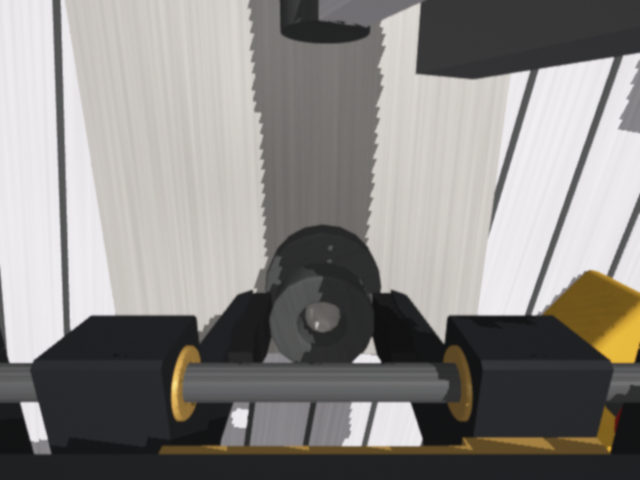

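The post shows inside the small disc's hole at (322, 317), so it is threaded. I'll lower it onto the large disc.

{"name": "play_rows", "arguments": {
  "rows": [
    {"rx": 0,"ry": 0,"rz": 0,"tx": 0.05,"ty": 1,"tz": 0,"jaw": 4},
    {"rx": 0,"ry": 0,"rz": 0,"tx": 0,"ty": 1,"tz": 0,"jaw": 4},
    {"rx": 0,"ry": 0,"rz": 0,"tx": 0,"ty": 0.15,"tz": 0,"jaw": 4},
    {"rx": 0,"ry": 0,"rz": 0,"tx": 0,"ty": 0,"tz": 0,"jaw": 4}
  ]
}}

```text
t: 14.1
position: [560.4, -51.3, 42.7]
eef_rot: [-1.282, 1.089, -1.089]
wrist_force: [0.4, 0.1, -1.9]
opening: 0.488
```

{"name": "play_rows", "arguments": {
  "rows": [
    {"rx": 0,"ry": 0,"rz": 0,"tx": 0,"ty": 0,"tz": 0,"jaw": 6.5},
    {"rx": 0,"ry": 0,"rz": 0,"tx": 0,"ty": 0,"tz": 0,"jaw": 6.5},
    {"rx": 0,"ry": 0,"rz": 0,"tx": 0,"ty": 0,"tz": 0,"jaw": 6.5}
  ]
}}

```text
t: 14.48
position: [560.6, -51.4, 43.1]
eef_rot: [-1.281, 1.088, -1.089]
wrist_force: [-0.9, 0.1, 0.3]
opening: 0.738
```

{"name": "play_rows", "arguments": {
  "rows": [
    {"rx": 0,"ry": 0,"rz": 0,"tx": 0,"ty": -3,"tz": 0,"jaw": 6.5},
    {"rx": 0,"ry": 0,"rz": 0,"tx": 0,"ty": -5,"tz": 0,"jaw": 6.5},
    {"rx": 0,"ry": 0,"rz": 0,"tx": 0,"ty": -6,"tz": 0,"jaw": 6.5},
    {"rx": 0,"ry": 0,"rz": 0,"tx": 3,"ty": -5,"tz": 0,"jaw": 6.5},
    {"rx": 0,"ry": 0,"rz": 0,"tx": 4,"ty": -4,"tz": 0,"jaw": 6.5}
  ]
}}

```text
t: 15.1
position: [571.7, -120.5, 275.6]
eef_rot: [-1.281, 1.086, -1.09]
wrist_force: [0.3, -1.5, 0.3]
opening: 0.738
```

```bash
python3 - <<'E'
from h import *
s=sensors.sense();print(s['position'],s['wrist_force'],s['opening'])
p,d=read_camera("wrist");cv2.imwrite("pics/w12.png",p);W=cloud("wrist",d,s)
x,y,z=W[...,0],W[...,1],W[...,2]; r=np.hypot(x-561,y+53)
for a,b in((11,20),(24,30)):
    P=W[(d>0)&(z>15)&(r>a)&(r<b)];print(len(P),np.percentile(P[:,2],[10,50,90]))
# frame: fit in stand coords from top view + scene + wrist
for cam in("top","scene"):
    q,dd=read_camera(cam);cv2.imwrite(f"pics/{cam}1.png",q);S=tostand(cloud(cam,dd))
    X,Y,Z=S[...,0],S[...,1],S[...,2]
    for a,b in((-50,50),(98,145)):
        P=S[(dd>0)&(Y>a)&(Y<b)&(Z>205)&(Z<270)&(X>30)&(X<140)]
        print(cam,a,len(P),P.mean(0).round(1) if len(P) else"",P.min(0).round(1),P.max(0).round(1),np.percentile(P[:,0],[5,95]),np.percentile(P[:,2],[95]))
E
```

```text
[ 571.69237769 -120.53607136  275.58772434] [ 0.33683244 -1.46151832  0.27687951] 0.7384993062875542
1007 [48.81481775 49.80244385 50.81308904]
953 [30.57654794 31.71503363 32.72665902]
top -50 396 [ 93.3   0.3 244.1] [ 83.6 -49.7 232.4] [104.8  49.9 251.2] [ 85.23496468 102.57027381] [249.82338218]
top 98 128 [ 93.2 120.8 238.5] [ 86.5  98.2 230.2] [100.8 143.9 247.1] [87.40684749 99.83492346] [243.52410776]
scene -50 383 [102.8  -0.8 244.4] [ 89.9 -49.9 230.9] [110.1  50.  251.4] [ 93.71468307 108.10537863] [249.4554333]
scene 98 98 [100.7 118.5 239.5] [ 92.2  98.6 231.8] [105.7 142.1 243.5] [ 94.40685384 104.33708553] [243.19345332]
```

View pics/w12.png

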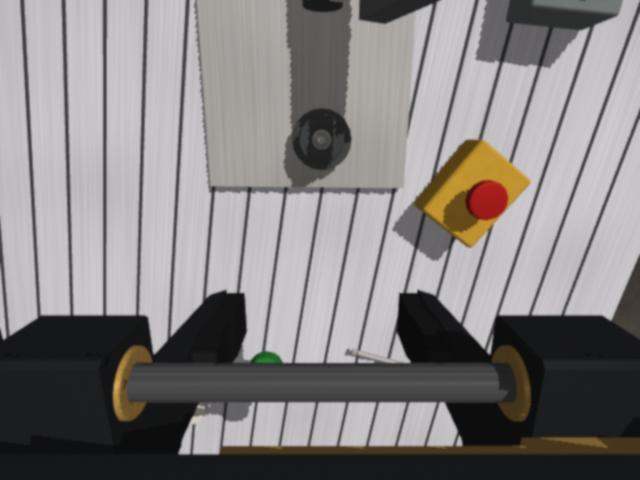

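```bash
python3 - <<'E'
from h import *
print(stand(139,120,290),plan(stand(139,120,290),tgtR(1)),tostand(sensors.sense()['position']))
E
```

```text
[647.20338708 275.48278061 290.        ] {'rot_deg': array([-0.17, -0.08,  0.11]), 'shift_cm_now': array([-38.02,  -1.61,  13.75]), 'shift_cm_after': array([-38.  ,  -1.58,  13.8 ])} [   0.98385646 -259.98170697  274.16303232]
```

{"name": "play_rows", "arguments": {
  "rows": [
    {"rx": 0,"ry": 0,"rz": 0,"tx": -5,"ty": -1.6,"tz": 2,"jaw": 0},
    {"rx": 0,"ry": 0,"rz": 0,"tx": -6,"ty": 0,"tz": 2,"jaw": 0},
    {"rx": 0,"ry": 0,"rz": 0,"tx": -6,"ty": 0,"tz": 2,"jaw": 0},
    {"rx": 0,"ry": 0,"rz": 0,"tx": -6,"ty": 0,"tz": 2,"jaw": 0},
    {"rx": 0,"ry": 0,"rz": 0,"tx": -6,"ty": 0,"tz": 2,"jaw": 0}
  ]
}}

```text
t: 15.88
position: [622.1, 182.1, 287.1]
eef_rot: [-1.284, 1.09, -1.087]
wrist_force: [0.8, -0.7, 0.1]
opening: 0.196
```

{"name": "play_rows", "arguments": {
  "rows": [
    {"rx": 0,"ry": 0,"rz": 0,"tx": -5,"ty": 0,"tz": 2,"jaw": 0},
    {"rx": 0,"ry": 0,"rz": 0,"tx": -4,"ty": 0,"tz": 1.75,"jaw": 0},
    {"rx": 0,"ry": 0,"rz": 0,"tx": 0,"ty": 0,"tz": 0,"jaw": 0},
    {"rx": 0,"ry": 0,"rz": 0,"tx": 0,"ty": 0,"tz": 0,"jaw": 0}
  ]
}}

```text
t: 16.38
position: [645.0, 273.9, 287.5]
eef_rot: [-1.284, 1.09, -1.088]
wrist_force: [-0.5, 0.0, 0.1]
opening: 0.002
```

```bash
python3 - <<'E'
from h import *
s=sensors.sense()
print(s['opening'],tostand(s['position']),plan(stand(139,120,225),tgtR(1)))
p,d=read_camera("wrist");cv2.imwrite("pics/w13.png",p)
S=tostand(cloud("wrist",d,s));X,Y,Z=S[...,0],S[...,1],S[...,2]
P=S[(d>0)&(Y>98)&(Y<145)&(Z>215)&(Z<270)&(X>60)&(X<115)];print(len(P),P.mean(0),P.min(0),P.max(0)) if len(P) else 0
E
```

```text
0.001644160957026336 [136.52473108 118.80265704 287.54154742] {'rot_deg': array([0.13, 0.07, 0.02]), 'shift_cm_now': array([-0.12,  6.25,  0.26]), 'shift_cm_after': array([-0.12,  6.25,  0.25])}
2047 [ 99.02157131 122.27086292 239.95138563] [ 91.01791683  98.02003866 232.10077183] [105.28180574 144.98867392 243.22723242]
```

View pics/w13.png

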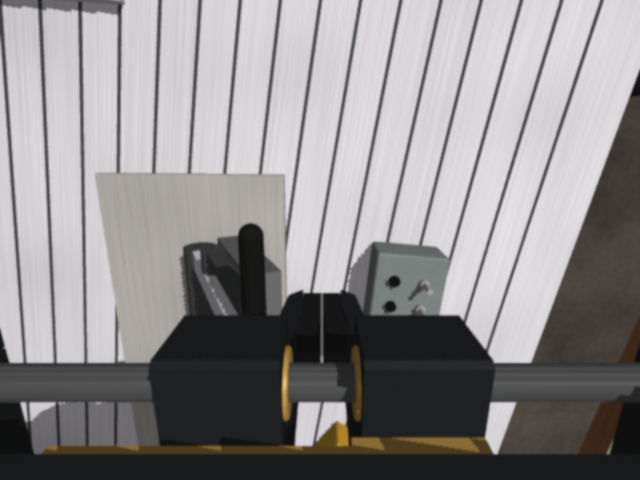

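{"name": "play_rows", "arguments": {
  "rows": [
    {"rx": 0,"ry": 0,"rz": 0,"tx": -0.1,"ty": 3,"tz": 0.5,"jaw": 0},
    {"rx": 0,"ry": 0,"rz": 0,"tx": 0,"ty": 3.3,"tz": 0,"jaw": 0},
    {"rx": 0,"ry": 0,"rz": 0,"tx": 0,"ty": 0,"tz": -1,"jaw": 0},
    {"rx": 0,"ry": 0,"rz": 0,"tx": 0,"ty": 0,"tz": -1.5,"jaw": 0},
    {"rx": 0,"ry": 0,"rz": 0,"tx": 0,"ty": 0,"tz": -1.5,"jaw": 0}
  ]
}}

```text
t: 17.05
position: [610.4, 267.8, 226.0]
eef_rot: [-1.281, 1.09, -1.09]
wrist_force: [-0.8, 0.2, 0.4]
opening: 0.005
```

{"name": "play_rows", "arguments": {
  "rows": [
    {"rx": 0,"ry": 0,"rz": 0,"tx": 0,"ty": 0,"tz": -1.5,"jaw": 0},
    {"rx": 0,"ry": 0,"rz": 0,"tx": 0,"ty": 0,"tz": -1.5,"jaw": 0},
    {"rx": 0,"ry": 0,"rz": 0,"tx": 0,"ty": -0.3,"tz": -1.5,"jaw": 0},
    {"rx": 0,"ry": 0,"rz": 0,"tx": 0,"ty": 0,"tz": -1.5,"jaw": 0}
  ]
}}

```text
t: 17.55
position: [551.0, 258.2, 229.3]
eef_rot: [-1.28, 1.09, -1.091]
wrist_force: [-0.2, 0.4, 0.0]
opening: 0.006
```

```bash
python3 - <<'E'
from h import *
s=sensors.sense()
print(s['wrist_force'],tostand(s['position']))
p,d=read_camera("wrist");cv2.imwrite("pics/w14.png",p)
p,d=read_camera("scene");cv2.imwrite("pics/s14.png",cv2.resize(p[100:300,300:540],None,fx=3,fy=3))
E
```

```text
[-0.20116544  0.37110434  0.04508313] [ 41.2334913  118.38227254 229.25868899]
```

View pics/w14.png

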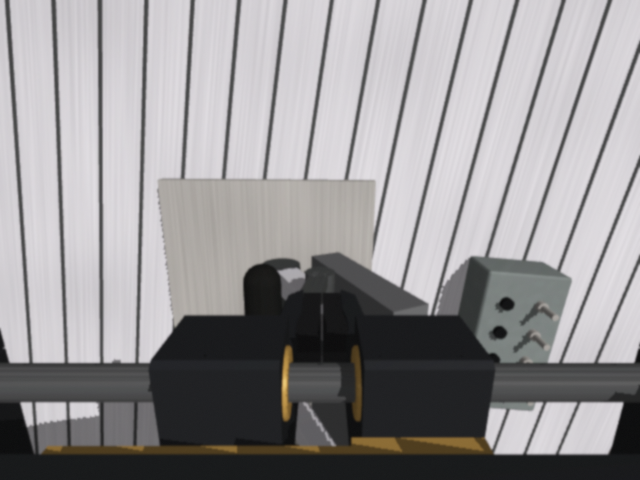

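View pics/s14.png

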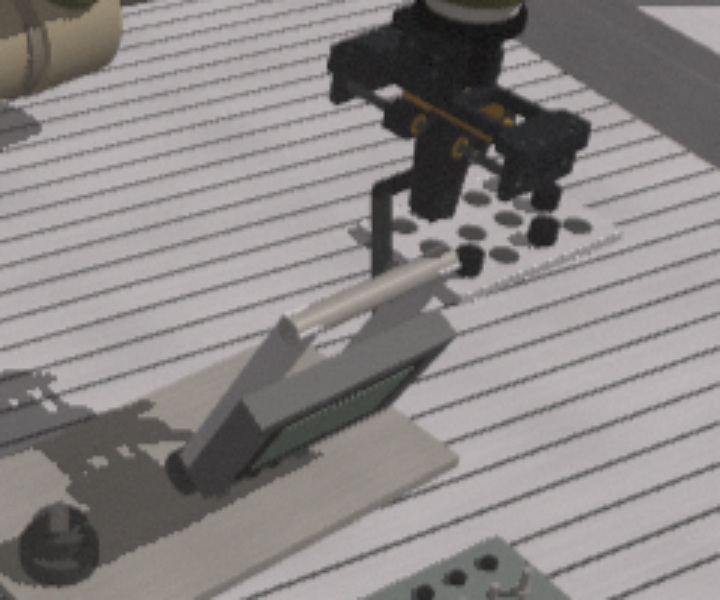

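The kickstand is past vertical and ahead of the fingers. I'll push a little further so that it falls.

{"name": "play_rows", "arguments": {
  "rows": [
    {"rx": 0,"ry": 0,"rz": 0,"tx": 0,"ty": 0,"tz": -2,"jaw": 0},
    {"rx": 0,"ry": 0,"rz": 0,"tx": 0,"ty": 0,"tz": -2,"jaw": 0},
    {"rx": 0,"ry": 0,"rz": 0,"tx": 0,"ty": 0,"tz": 0,"jaw": 0},
    {"rx": 0,"ry": 0,"rz": 0,"tx": 0,"ty": 0,"tz": 0,"jaw": 0},
    {"rx": 0,"ry": 0,"rz": 0,"tx": 0,"ty": 0,"tz": 0,"jaw": 0}
  ]
}}

```text
t: 18.27
position: [512.9, 252.9, 228.6]
eef_rot: [-1.281, 1.089, -1.089]
wrist_force: [1.4, 0.2, -0.2]
opening: 0.003
```

{"name": "play_rows", "arguments": {
  "rows": [
    {"rx": 0,"ry": 0,"rz": 0,"tx": 0,"ty": -3,"tz": 0,"jaw": 5},
    {"rx": 0,"ry": 0,"rz": 0,"tx": 0,"ty": -3,"tz": 0,"jaw": 5},
    {"rx": 0,"ry": 0,"rz": 0,"tx": 2,"ty": 0,"tz": 2,"jaw": 5},
    {"rx": 0,"ry": 0,"rz": 0,"tx": 5,"ty": 0,"tz": 4,"jaw": 5}
  ]
}}

```text
t: 18.77
position: [582.0, 195.4, 289.6]
eef_rot: [-1.282, 1.086, -1.087]
wrist_force: [1.2, 1.3, 0.1]
opening: 0.436
```

```bash
python3 - <<'E'
from h import *
s=sensors.sense()
print(s['wrist_force'],tostand(s['position']),plan(stand(97,0,290),tgtR(1)))
p,d=read_camera("wrist");cv2.imwrite("pics/w15.png",p)
S=tostand(cloud("wrist",d,s));X,Y,Z=S[...,0],S[...,1],S[...,2]
P=S[(d>0)&(Y>-50)&(Y<50)&(Z>225)&(Z<260)&(X>60)&(X<125)];print(len(P),P.mean(0),P.min(0),P.max(0)) if len(P) else 0
p,d=read_camera("scene");cv2.imwrite("pics/s15.png",cv2.resize(p[100:300,300:540],None,fx=3,fy=3))
E
```

```text
[1.2454235  1.25468229 0.07938167] [ 61.76023292  51.48212211 289.63622713] {'rot_deg': array([-0.08,  0.23, -0.02]), 'shift_cm_now': array([ 5.16, -0.03,  3.5 ]), 'shift_cm_after': array([ 5.15, -0.04,  3.52])}
1501 [ 96.49423819  -8.9453653  245.3126403 ] [ 88.18830308 -49.97264321 236.06663772] [108.48098302  49.90584532 249.19371113]
```

View pics/s15.png

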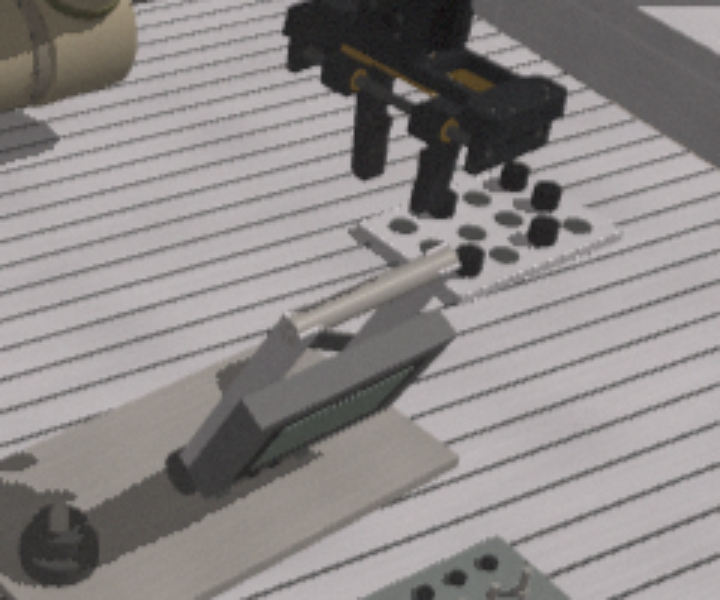

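View pics/w15.png

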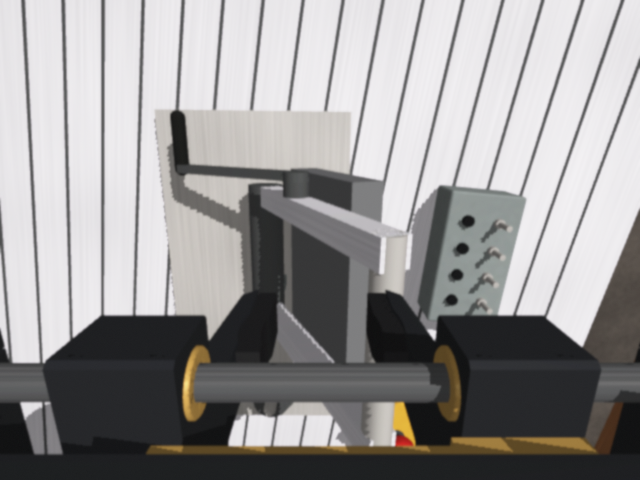

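The kickstand is down, with its foot at (178, 130) in the wrist view. I'll confirm the foot height while I move over the bar.

{"name": "play_rows", "arguments": {
  "rows": [
    {"rx": 0,"ry": 0,"rz": 0,"tx": 2.5,"ty": 0,"tz": 1.7,"jaw": 6},
    {"rx": 0,"ry": 0,"rz": 0,"tx": 2.6,"ty": 0,"tz": 1.8,"jaw": 6},
    {"rx": 0,"ry": 0,"rz": 0,"tx": 0,"ty": 0,"tz": 0,"jaw": 6},
    {"rx": 0,"ry": 0,"rz": 0,"tx": 0,"ty": 0,"tz": 0,"jaw": 6}
  ]
}}

```text
t: 19.38
position: [623.9, 150.7, 288.7]
eef_rot: [-1.282, 1.089, -1.088]
wrist_force: [-0.5, 0.5, 1.0]
opening: 0.682
```

```bash
python3 - <<'E'
from h import *
s=sensors.sense()
print(s['wrist_force'],tostand(s['position']),plan(stand(97,0,219),tgtR(1)))
p,d=read_camera("wrist");cv2.imwrite("pics/w16.png",p)
S=tostand(cloud("wrist",d,s));X,Y,Z=S[...,0],S[...,1],S[...,2]
P=S[(d>0)&(Y>-50)&(Y<50)&(Z>225)&(Z<260)&(X>60)&(X<125)];print(len(P),P.mean(0),P.min(0),P.max(0)) if len(P) else 0
for c in("wrist","top"):
    if c=="top": p,d=read_camera(c);S=tostand(cloud(c,d));X,Y,Z=S[...,0],S[...,1],S[...,2]
    P=S[(d>0)&(Y>103)&(Y<140)&(Z>30)&(Z<150)&(X>-120)&(X<-40)];print(len(P),P.mean(0),P.min(0),P.max(0)) if len(P) else 0
E
```

```text
[-0.49646198  0.51543586  0.97402938] [ 95.96119168   0.61020889 288.66684107] {'rot_deg': array([ 0.03,  0.07, -0.02]), 'shift_cm_now': array([0.06, 6.97, 0.11]), 'shift_cm_after': array([0.06, 6.97, 0.1 ])}
6218 [ 98.53069617   3.77016395 245.7905534 ] [ 88.66957173 -49.98091794 236.74136482] [108.84486758  49.99110596 249.5231256 ]
714 [-73.55938752 121.73921234  60.66168137] [-82.1030854  103.0100926   52.75254177] [-67.77885162 139.95729448  64.56269116]
```

View pics/w16.png

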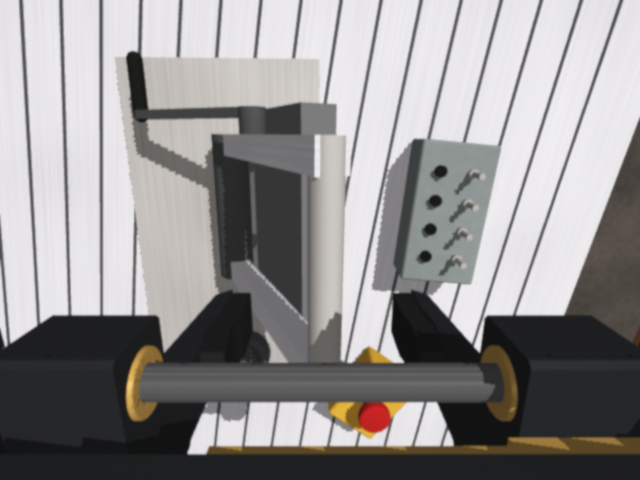

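{"name": "play_rows", "arguments": {
  "rows": [
    {"rx": 0,"ry": 0,"rz": 0,"tx": 0,"ty": 3,"tz": 0.25,"jaw": 6},
    {"rx": 0,"ry": 0,"rz": 0,"tx": 0,"ty": 3,"tz": 0,"jaw": 6},
    {"rx": 0,"ry": 0,"rz": 0,"tx": 0,"ty": 0.9,"tz": 0,"jaw": 6},
    {"rx": 0,"ry": 0,"rz": 0,"tx": 0,"ty": 0,"tz": 0,"jaw": 6}
  ],
  "newtons": 25
}}

```text
t: 19.98
position: [626.7, 150.8, 220.3]
eef_rot: [-1.282, 1.088, -1.089]
wrist_force: [0.7, 0.5, 0.7]
opening: 0.679
```

{"name": "play_rows", "arguments": {
  "rows": [
    {"rx": 0,"ry": 0,"rz": 0,"tx": 0,"ty": 0,"tz": 0,"jaw": 1},
    {"rx": 0,"ry": 0,"rz": 0,"tx": 0,"ty": 0,"tz": 0,"jaw": 1},
    {"rx": 0,"ry": 0,"rz": 0,"tx": 0,"ty": 0,"tz": 0,"jaw": 1},
    {"rx": 0,"ry": 0,"rz": 0,"tx": 0,"ty": 0,"tz": 0,"jaw": 1},
    {"rx": 0,"ry": 0,"rz": 0,"tx": 0,"ty": 0,"tz": 0,"jaw": 1}
  ],
  "newtons": 25
}}

```text
t: 20.6
position: [626.0, 150.2, 219.9]
eef_rot: [-1.283, 1.09, -1.088]
wrist_force: [-5.2, -0.6, 3.0]
opening: 0.209
```

```bash
python3 - <<'E'
from h import *
s=sensors.sense()
S=tostand(s['position']);print(s['opening']*88.1,s['wrist_force'],S,tgtR(1).T@s['wrist_force'])
h=np.array([S[0]-220*np.sin(.45),S[2]+19-220*np.cos(.45)]);print("hinge",h)
prev=None
for a in np.linspace(.45,0,13):
    q=np.array([h[0]+220*np.sin(a),h[1]+220*np.cos(a)])
    if prev is not None: print(round(a,3),((q-prev)/10).round(2))
    prev=q
E
```

```text
18.42020545211183 [-5.15916097 -0.61632893  2.98057776] [ 9.78959516e+01 -1.91467212e-01  2.19879395e+02] [-0.22098236 -2.98057776 -5.19114343]
hinge [ 2.20353407 40.78103272]
0.413 [-0.75  0.34]
0.375 [-0.76  0.32]
0.338 [-0.77  0.29]
0.3 [-0.78  0.26]
0.262 [-0.79  0.23]
0.225 [-0.8  0.2]
0.188 [-0.81  0.17]
0.15 [-0.81  0.14]
0.113 [-0.82  0.11]
0.075 [-0.82  0.08]
0.038 [-0.82  0.05]
0.0 [-0.82  0.02]
```

{"name": "play_rows", "arguments": {
  "rows": [
    {"rx": 0,"ry": 0,"rz": 0,"tx": 0,"ty": -0.34,"tz": -0.75,"jaw": 1},
    {"rx": 0,"ry": 0,"rz": 0,"tx": 0,"ty": -0.32,"tz": -0.76,"jaw": 1},
    {"rx": 0,"ry": 0,"rz": 0,"tx": 0,"ty": -0.29,"tz": -0.77,"jaw": 1},
    {"rx": 0,"ry": 0,"rz": 0,"tx": 0,"ty": -0.26,"tz": -0.78,"jaw": 1},
    {"rx": 0,"ry": 0,"rz": 0,"tx": 0,"ty": 0,"tz": 0,"jaw": 1}
  ]
}}

```text
t: 21.22
position: [595.8, 145.6, 231.9]
eef_rot: [-1.282, 1.09, -1.088]
wrist_force: [-0.5, 2.8, -6.4]
opening: 0.209
```

```bash
python3 - <<'E'
from h import *
s=sensors.sense()
S=tostand(s['position']);print(s['opening']*88.1,S,tgtR(1).T@s['wrist_force'],np.hypot(S[0]-2.2,S[2]+19-40.8))
p,d=read_camera("scene");cv2.imwrite("pics/s17.png",cv2.resize(p[100:300,300:540],None,fx=3,fy=3))
E
```

```text
18.436681813455117 [6.73928740e+01 4.07731630e-02 2.31880282e+02] [-2.8063245   6.39165805 -0.0461695 ] 219.9632599631032
```

View pics/s17.png

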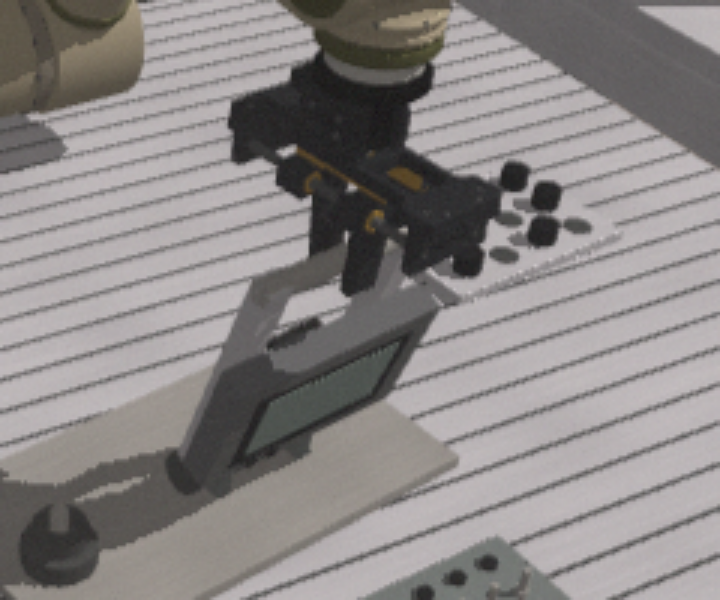

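The frame is rising with the bar and forces are small, so I continue along the arc.

{"name": "play_rows", "arguments": {
  "rows": [
    {"rx": 0,"ry": 0,"rz": 0,"tx": 0,"ty": -0.23,"tz": -0.79,"jaw": 1},
    {"rx": 0,"ry": 0,"rz": 0,"tx": 0,"ty": -0.2,"tz": -0.8,"jaw": 1},
    {"rx": 0,"ry": 0,"rz": 0,"tx": 0,"ty": -0.17,"tz": -0.81,"jaw": 1},
    {"rx": 0,"ry": 0,"rz": 0,"tx": 0,"ty": -0.14,"tz": -0.81,"jaw": 1},
    {"rx": 0,"ry": 0,"rz": 0,"tx": 0,"ty": -0.11,"tz": -0.82,"jaw": 1}
  ]
}}

```text
t: 21.9
position: [556.0, 139.1, 240.3]
eef_rot: [-1.282, 1.089, -1.088]
wrist_force: [0.7, 4.6, -10.6]
opening: 0.207
```

{"name": "play_rows", "arguments": {
  "rows": [
    {"rx": 0,"ry": 0,"rz": 0,"tx": 0,"ty": -0.08,"tz": -0.82,"jaw": 1},
    {"rx": 0,"ry": 0,"rz": 0,"tx": 0,"ty": -0.05,"tz": -0.6,"jaw": 1},
    {"rx": 0,"ry": 0,"rz": 0,"tx": 0,"ty": 0,"tz": 0,"jaw": 1},
    {"rx": 0,"ry": 0,"rz": 0,"tx": 0,"ty": 0,"tz": 0,"jaw": 1}
  ]
}}

```text
t: 22.4
position: [542.4, 136.9, 241.5]
eef_rot: [-1.282, 1.09, -1.088]
wrist_force: [-0.5, 5.2, -8.4]
opening: 0.207
```

```bash
python3 - <<'E'
from h import *
s=sensors.sense()
S=tostand(s['position']);print(s['opening']*88.1,S,tgtR(1).T@s['wrist_force'],np.hypot(S[0]-2.2,S[2]+19-40.8),(S[0]-2.2)/220)
E
```

```text
18.230148578868846 [1.33247828e+01 2.25195507e-02 2.41520537e+02] [-5.25610905  8.39686421  0.30997258] 220.00198885127895 0.050567194756956285
```

{"name": "play_rows", "arguments": {
  "rows": [
    {"rx": 0,"ry": 0,"rz": 0,"tx": 0,"ty": 0,"tz": -0.4,"jaw": 1},
    {"rx": 0,"ry": 0,"rz": 0,"tx": 0,"ty": 0,"tz": -0.4,"jaw": 1},
    {"rx": 0,"ry": 0,"rz": 0,"tx": 0,"ty": 0,"tz": 0,"jaw": 1},
    {"rx": 0,"ry": 0,"rz": 0,"tx": 0,"ty": 0,"tz": 0,"jaw": 1}
  ]
}}

```text
t: 22.9
position: [534.8, 135.6, 241.8]
eef_rot: [-1.281, 1.089, -1.089]
wrist_force: [1.4, 5.1, -6.8]
opening: 0.211
```

{"name": "play_rows", "arguments": {
  "rows": [
    {"rx": 0,"ry": 0,"rz": 0,"tx": 0,"ty": 0,"tz": -0.2,"jaw": 1},
    {"rx": 0,"ry": 0,"rz": 0,"tx": 0,"ty": 0,"tz": -0.2,"jaw": 1},
    {"rx": 0,"ry": 0,"rz": 0,"tx": 0,"ty": 0,"tz": 0,"jaw": 1},
    {"rx": 0,"ry": 0,"rz": 0,"tx": 0,"ty": 0,"tz": 0,"jaw": 1}
  ]
}}

```text
t: 23.4
position: [530.9, 135.0, 241.7]
eef_rot: [-1.281, 1.089, -1.089]
wrist_force: [2.0, 5.8, -7.1]
opening: 0.207
```

```bash
python3 - <<'E'
from h import *
s=sensors.sense()
S=tostand(s['position']);print(s['opening']*88.1,S,tgtR(1).T@s['wrist_force'],(S[0]-2.2)/220)
E
```

```text
18.21367105901959 [1.61851197e+00 1.65702254e-02 2.41716200e+02] [-5.37609503  7.11076448  2.86084997] -0.0026431273966077322
```

{"name": "play_rows", "arguments": {
  "rows": [
    {"rx": 0,"ry": 0,"rz": 0,"tx": 0,"ty": 0,"tz": -0.15,"jaw": 1},
    {"rx": 0,"ry": 0,"rz": 0,"tx": 0,"ty": 0,"tz": 0,"jaw": 1},
    {"rx": 0,"ry": 0,"rz": 0,"tx": 0,"ty": 0,"tz": 0,"jaw": 1}
  ]
}}

```text
t: 23.78
position: [529.5, 134.7, 241.7]
eef_rot: [-1.281, 1.089, -1.089]
wrist_force: [1.4, 6.2, -8.4]
opening: 0.214
```

{"name": "play_rows", "arguments": {
  "rows": [
    {"rx": 0,"ry": 0,"rz": 0,"tx": 0,"ty": 0,"tz": -0.15,"jaw": 1},
    {"rx": 0,"ry": 0,"rz": 0,"tx": 0,"ty": 0,"tz": 0,"jaw": 1},
    {"rx": 0,"ry": 0,"rz": 0,"tx": 0,"ty": 0,"tz": 0,"jaw": 1}
  ]
}}

```text
t: 24.15
position: [528.3, 134.5, 241.8]
eef_rot: [-1.28, 1.088, -1.089]
wrist_force: [2.7, 6.2, -8.4]
opening: 0.211
```

```bash
python3 - <<'E'
from h import *
s=sensors.sense()
S=tostand(s['position']);print(s['opening']*88.1,S,tgtR(1).T@s['wrist_force'],(S[0]-2.2)/220)
for c in("scene","top"):
    p,d=read_camera(c);cv2.imwrite(f"pics/{c}18.png",p)
    Q=tostand(cloud(c,d));X,Y,Z=Q[...,0],Q[...,1],Q[...,2]
    P=Q[(d>0)&(Y>100)&(Y<142)&(Z>17)&(Z<60)&(X>-120)&(X<-40)];print(c,len(P),P.mean(0),P.min(0),P.max(0)) if len(P) else 0
    for (x,y,r,zl) in((560.5,-52.6,22,15),):
        W=cloud(c,d);P=W[(np.hypot(W[...,0]-x,W[...,1]-y)<r)&(np.hypot(W[...,0]-x,W[...,1]-y)>12)&(d>0)]
        print(np.percentile(P[:,2],[50,80]))
E
```

```text
18.554179274184552 [-1.02515358e+00  1.14454388e-03  2.41797421e+02] [-5.6954769   8.43411428  3.67080596] -0.014659789004224152
[49.68210039 51.29478394]
[47.66530033 50.46345745]
```

View pics/scene18.png

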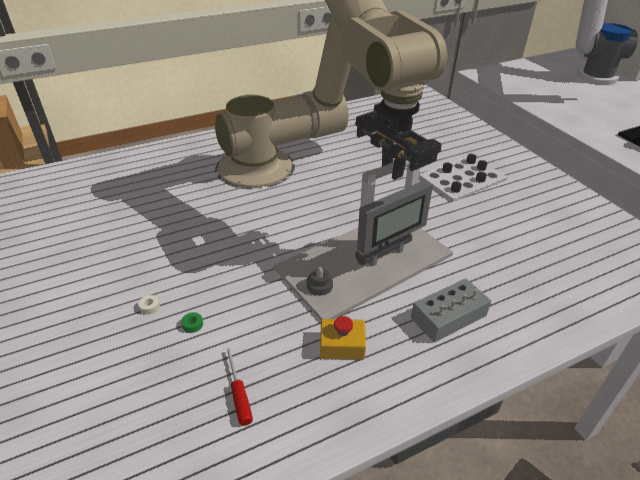

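View pics/top18.png

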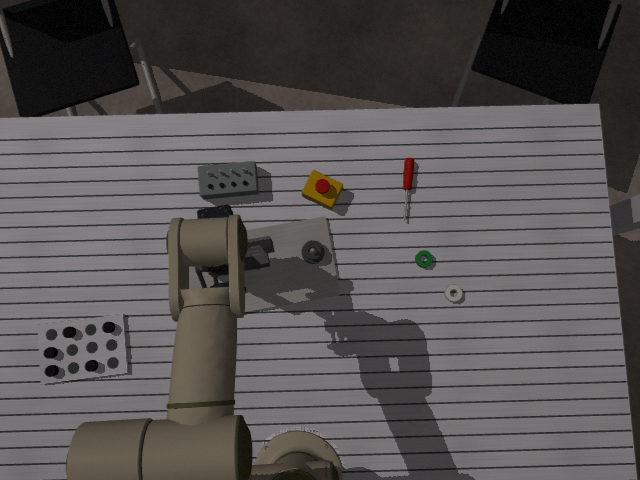

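{"name": "play_rows", "arguments": {
  "rows": [
    {"rx": 0,"ry": 0,"rz": 0,"tx": 0,"ty": 0,"tz": -0.2,"jaw": 1},
    {"rx": 0,"ry": 0,"rz": 0,"tx": 0,"ty": 0,"tz": 0,"jaw": 1},
    {"rx": 0,"ry": 0,"rz": 0,"tx": 0,"ty": 0,"tz": 0,"jaw": 1}
  ]
}}

```text
t: 24.62
position: [526.2, 134.2, 241.8]
eef_rot: [-1.28, 1.089, -1.089]
wrist_force: [2.9, 6.6, -7.0]
opening: 0.208
```

```bash
python3 - <<'E'
from h import *
s=sensors.sense()
S=tostand(s['position']);print(s['opening']*88.1,S,tgtR(1).T@s['wrist_force'],(S[0]-2.2)/220)
p,d=read_camera("wrist");cv2.imwrite("pics/w18.png",p)
Q=tostand(cloud("wrist",d,s));X,Y,Z=Q[...,0],Q[...,1],Q[...,2]
P=Q[(d>0)&(Y>100)&(Y<135)&(Z>18)&(Z<70)&(X>-120)&(X<-40)];print(len(P),P.mean(0),P.min(0),P.max(0)) if len(P) else 0
P=Q[(d>0)&(Y>100)&(Y<145)&(Z>2)&(Z<18)&(X>-110)&(X<-40)];print(np.median(P[:,2]))
E
```

```text
18.345897613743563 [-3.16153129e+00 -2.25452596e-02  2.41753402e+02] [-6.01317391  7.03994063  3.90723998] -0.024370596759354272
663 [-74.95291093 117.72268129  24.20532175] [-82.81579526 100.00428698  18.32210561] [-68.70578827 134.95028766  27.67683411]
11.792805698955306
```

View pics/w18.png

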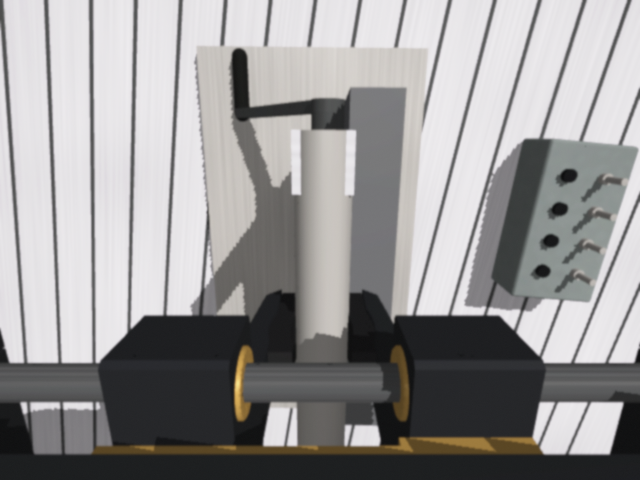

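{"name": "play_rows", "arguments": {
  "rows": [
    {"rx": 0,"ry": 0,"rz": 0,"tx": 0,"ty": 0,"tz": -0.2,"jaw": 1},
    {"rx": 0,"ry": 0,"rz": 0,"tx": 0,"ty": 0,"tz": 0,"jaw": 1},
    {"rx": 0,"ry": 0,"rz": 0,"tx": 0,"ty": 0,"tz": 0,"jaw": 1}
  ]
}}

```text
t: 25.05
position: [524.2, 133.9, 241.6]
eef_rot: [-1.281, 1.089, -1.089]
wrist_force: [2.4, 5.7, -9.0]
opening: 0.211
```

```bash
python3 - <<'E'
from h import *
s=sensors.sense()
S=tostand(s['position']);print(s['opening']*88.1,S,tgtR(1).T@s['wrist_force'],(S[0]-2.2)/220)
p,d=read_camera("wrist")
Q=tostand(cloud("wrist",d,s));X,Y,Z=Q[...,0],Q[...,1],Q[...,2]
P=Q[(d>0)&(Y>100)&(Y<135)&(Z>18)&(Z<70)&(X>-120)&(X<-40)];print(len(P),P.mean(0),np.percentile(P[:,2],[90,98]),P.max(0)) if len(P) else 0
E
```

```text
18.569150851889162 [-5.17985028e+00  8.87895163e-04  2.41623683e+02] [-5.1966114   8.95576974  3.26755602] -0.03354477400033469
662 [-75.7132504  117.64277765  24.24609279] [26.06449386 26.83923281] [-69.40271008 134.85320485  28.16137321]
```

```bash
python3 - <<'E'
from h import *
s=sensors.sense()
p,d=read_camera("scene");cv2.imwrite("pics/s19.png",cv2.resize(p[130:290,320:470],None,fx=4,fy=4))
Q=tostand(cloud("scene",d));X,Y,Z=Q[...,0],Q[...,1],Q[...,2]
# display front face
m=(d>0)&(abs(Y)<85)&(Z>90)&(Z<190)&(X>10)&(X<80);P=Q[m];print(len(P))
w=np.ones(len(P),bool)
for _ in range(8):
    c=np.linalg.lstsq(np.c_[P[w,1:],np.ones(w.sum())],P[w,0],rcond=None)[0]
    r=P[:,0]-np.c_[P[:,1:],np.ones(len(P))]@c; w=abs(r)<6
print("x=a*y+b*z+c",c,w.sum(),r[w].std(),"lean~",np.arctan(c[1]))
# plate/table tilt in the same camera
m=(d>0)&(abs(Z-12)<6)&(X>-110)&(X<80)&(Y>-230)&(Y<-100);P=Q[m];
print(np.linalg.lstsq(np.c_[P[:,:2],np.ones(len(P))],P[:,2],rcond=None)[0])
p,d=read_camera("wrist")
Q=tostand(cloud("wrist",d,s));X,Y,Z=Q[...,0],Q[...,1],Q[...,2]
m=(d>0)&(Y>20)&(Y<75)&(Z>248)&(Z<285)&(X>-30)&(X<30);P=Q[m];print(len(P),P.mean(0),P.min(0),P.max(0),np.percentile(P[:,2],98))
# top face of the display: should be horizontal when upright
m=(d>0)&(Y>20)&(Y<90)&(Z>180)&(Z<225)&(X>5)&(X<60);P=Q[m]
if len(P)>50: print(len(P),P.mean(0),P.min(0),P.max(0),np.linalg.lstsq(np.c_[P[:,:2],np.ones(len(P))],P[:,2],rcond=None)[0])
E
```

```text
1948
x=a*y+b*z+c [ 7.64837321e-03 -3.21834915e-02  4.07494476e+01] 1948 1.3801446238729245 lean~ -0.0321723867837559
[6.58073503e-05 5.12572142e-04 1.28052352e+01]
9776 [ -4.29695398  49.51824173 267.8655506 ] [-14.32096291  20.00189565 259.36243052] [  5.90136528  74.72755354 272.06806837] 270.37531749958777
7196 [ 22.71448798  57.46401809 200.41916796] [  9.04255405  20.00611754 180.86068544] [ 35.28277126  89.97487842 203.01813913] [ 4.77681264e-02 -3.15184133e-03  1.99515257e+02]
```

View pics/s19.png

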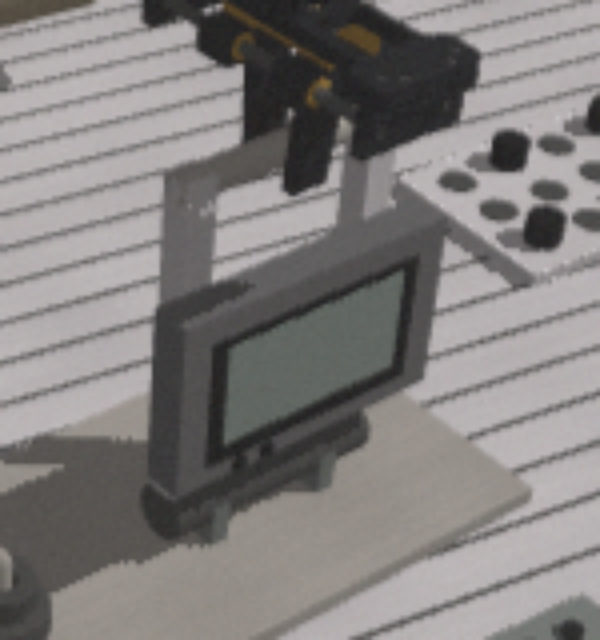

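```bash
python3 - <<'E'
from h import *
d=np.load("scene0.npy")
Q=tostand(cloud("scene",d))
# rotate by -0.45 about the hinge to upright coords
X,Z=Q[...,0]-2,Q[...,2]-40
a=.45; x=X*np.cos(a)-Z*np.sin(a); z=X*np.sin(a)+Z*np.cos(a); Y=Q[...,1]
m=(d>0)&(abs(Y)<85)&(z>55)&(z<148)&(x>5)&(x<70)
P=np.stack([x[m],Y[m],z[m]],1);w=np.ones(len(P),bool)
for _ in range(8):
    c=np.linalg.lstsq(np.c_[P[w,1:],np.ones(w.sum())],P[w,0],rcond=None)[0]
    r=P[:,0]-np.c_[P[:,1:],np.ones(len(P))]@c; w=abs(r)<6
print(len(P),w.sum(),c,"lean err",np.arctan(c[1]),np.percentile(P[:,0],[5,50,95]))
E
```

```text
614 612 [ 6.58602177e-03 -1.81129526e-03  3.75541354e+01] lean err -0.0018112932837992047 [35.86329413 37.45114113 38.48159885]
```

The display face fit puts the lean at about -0.03. The foot touched without a clear force step and I pulled slightly past it, so I'm easing back to about 0.

{"name": "play_rows", "arguments": {
  "rows": [
    {"rx": 0,"ry": 0,"rz": 0,"tx": 0,"ty": 0,"tz": 0.3,"jaw": 1},
    {"rx": 0,"ry": 0,"rz": 0,"tx": 0,"ty": 0,"tz": 0.3,"jaw": 1},
    {"rx": 0,"ry": 0,"rz": 0,"tx": 0,"ty": 0,"tz": 0,"jaw": 1},
    {"rx": 0,"ry": 0,"rz": 0,"tx": 0,"ty": 0,"tz": 0,"jaw": 1},
    {"rx": 0,"ry": 0,"rz": 0,"tx": 0,"ty": 0,"tz": 0,"jaw": 1}
  ]
}}

```text
t: 25.82
position: [529.8, 134.8, 241.7]
eef_rot: [-1.281, 1.089, -1.088]
wrist_force: [1.2, 5.8, -6.8]
opening: 0.208
```

```bash
cat > m.py <<'E'
from h import *
s=sensors.sense()
S=tostand(s['position']);print(s['t'],s['opening']*88.1,S,tgtR(1).T@s['wrist_force'],(S[0]-2.2)/220)
p,d=read_camera("scene");cv2.imwrite("pics/s%d.png"%(s['t']*100),cv2.resize(p[130:290,320:470],None,fx=4,fy=4))
Q=tostand(cloud("scene",d));X,Y,Z=Q[...,0],Q[...,1],Q[...,2]
m=(d>0)&(abs(Y)<85)&(Z>95)&(Z<188)&(X>10)&(X<80);P=Q[m];w=np.ones(len(P),bool)
for _ in range(8):
    c=np.linalg.lstsq(np.c_[P[w,1:],np.ones(w.sum())],P[w,0],rcond=None)[0]
    r=P[:,0]-np.c_[P[:,1:],np.ones(len(P))]@c; w=abs(r)<6
lean=np.arctan(c[1]);print("lean",lean)
p,d=read_camera("wrist");cv2.imwrite("pics/w%d.png"%(s['t']*100),p)
Q=tostand(cloud("wrist",d,s));X,Y,Z=Q[...,0],Q[...,1],Q[...,2]
P=Q[(d>0)&(Y>100)&(Y<135)&(Z>18)&(Z<70)&(X>-120)&(X<-40)];print("peg",len(P),P.mean(0),np.percentile(P[:,2],[50,90,98]))
m=(d>0)&(Y>20)&(Y<90)&(Z>190)&(Z<225)&(X>5)&(X<60);P=Q[m];print("disp top slope",np.linalg.lstsq(np.c_[P[:,:2],np.ones(len(P))],P[:,2],rcond=None)[0])
for l in(0,lean): # expected peg top for kick 2.5
    print(l,"peg exp",[2+85*np.sin(l)+131.5*np.sin(l-k) for k in(2.5,2.4)],[40+85*np.cos(l)+131.5*np.cos(l-k)+7 for k in(2.5,2.4)])
E
python3 m.py
```

```text
25.825 18.301854878839322 [ 4.75311011e-01 -2.64824320e-02  2.41709933e+02] [-5.56353426  6.811707    2.07704062] -0.007839495402538577
lean -0.006038692114297523
peg 657 [-73.57122311 117.69911362  24.32960291] [24.67260057 26.36161778 27.00515706]
disp top slope [ 1.24855982e-02 -6.77575072e-04  1.99627444e+02]
0 peg exp [np.float64(-76.69908694967029), np.float64(-86.82340824247635)] [np.float64(26.649614555578225), np.float64(35.03272640632622)]
-0.006038692114297523 peg exp [np.float64(-76.57476307612295), np.float64(-86.74952249749859)] [np.float64(26.174748933579693), np.float64(34.496570648759985)]
```

{"name": "play_rows", "arguments": {
  "rows": [
    {"rx": 0,"ry": 0,"rz": 0,"tx": 0,"ty": 0,"tz": 0,"jaw": 1},
    {"rx": 0,"ry": 0,"rz": 0,"tx": 0,"ty": 0,"tz": 0,"jaw": 1},
    {"rx": 0,"ry": 0,"rz": 0,"tx": 0,"ty": 0,"tz": 0,"jaw": 1},
    {"rx": 0,"ry": 0,"rz": 0,"tx": 0,"ty": 0,"tz": 0,"jaw": 1},
    {"rx": 0,"ry": 0,"rz": 0,"tx": 0,"ty": 0,"tz": 0,"jaw": 1}
  ],
  "newtons": 30
}}

```text
t: 26.55
position: [529.8, 134.7, 241.7]
eef_rot: [-1.281, 1.089, -1.088]
wrist_force: [-0.1, 4.8, -6.8]
opening: 0.211
```

```bash
python3 m.py; python3 - <<'E'
from h import *
p,d=read_camera("top");W=cloud("top",d);d0=np.load("top0.npy")
for n in("estop","switchbox","driver"):
    o=outline_of(n,"top")[:1]
    for q in o: print(n,q['rect'],np.median(W[q['region']],0).round())
E
```

```text
26.55 18.558028456432268 [ 4.72722757e-01 -6.01797476e-02  2.41688179e+02] [-4.71199873  6.78166948  0.67776211] -0.007851260197614741
lean -0.006946372225623905
peg 657 [-73.57647594 117.7020707   24.31993457] [24.65687299 26.19728565 26.96667658]
disp top slope [ 1.50652356e-02 -1.47727971e-03  1.99585123e+02]
0 peg exp [np.float64(-76.69908694967029), np.float64(-86.82340824247635)] [np.float64(26.649614555578225), np.float64(35.03272640632622)]
-0.006946372225623905 peg exp [np.float64(-76.55582804430142), np.float64(-86.7381368252944)] [np.float64(26.10343677246314), np.float64(34.416019634043025)]
estop [302.7, 171.9, 38.5, 37.3] [715. -81.  43.]
switchbox [197.5, 161.0, 62.7, 38.3] [747. 161.  48.]
driver [404.2, 159.2, 7.8, 30.6] [ 757. -310.   21.]
```

The frame, kickstand and bystanders are all stable and where they should be, so I'm handing in.

```bash
python3 -c "
from plant import ticket
print(ticket.hand_in())"
```

```text
the job is handed in; nothing more can be done
None
```

The display stand is set up and handed in at about 27 s, with the gripper still holding the top bar at 30 N.

- **Discs:** The large disc went on the post first, then the small one. Both are fully home: their tops measured z = 31.7 mm and 49.8 mm, against expected 32 and 50.
- **Kickstand:** I pushed it over and it fell to its stop before I touched the frame. Its foot height matched an angle of 2.5 rad, both right after the fall and at the end.
- **Frame:** It is upright. The last lean readings were -0.007 rad from the camera and -0.008 rad from the arm position. The slope of the display's top edge read a little further back, about -0.015 rad. The pose held steady over a 0.6 s wait before hand-in.
- **Bystanders:** The emergency-stop box and switch box read within 1 mm of their first positions. The screwdriver read within about 4 mm, but the last outline covered only part of it; it looks unmoved in the pictures.

**Overshoot:** while raising the frame I felt no clear force when the kickstand's foot met the plate. I pulled about 0.03 rad too far back, saw it in the camera fit, and eased the frame forward to about 0.

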